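# Fish a module out of the low bay with the reacher

### The arm

A 6-joint arm with a two-finger parallel gripper is mounted at the origin on the work surface. World frame = base frame: x ahead of the robot, y to its left, z up, the work surface at z = 0. Lengths are in mm, angles in rad, forces in N, time in s.
With the tool pointing down it reaches from about 275 to 750 mm from the base axis. Payload 10.2 kg.
Tool frame: the origin (TCP) lies between the finger pads; the fingertips stand 17 mm ahead of it and the grasp point (between the pads) lies 2 mm behind it; y points along the fingers, x is the direction in which the jaws open and shut, and the axes are right-handed (so a half turn about y gives the same grasp; the last joint's range is limited). The gripper opens to 85 mm and grips with 20 to 120 N. Pads are 22 mm wide; open, the fingers measure 114 mm over their backs; the gripper's body (76 mm by 85 mm) begins 54 mm behind the grasp point. The pads swing forward as they close: fully open they stand 13 mm farther back than shut.
Start: joints at [-0.223, 0.313, 1.498, -0, 1.331, -0.223], TCP at [525.006, -0.014, 248.294] pointing down, gripper open.
Joint ranges: [-2.94, 2.94], [-0.97, 2.17], [0.19, 2.56], [-1.23, 4.37], [0.02, 3.11], [-2.88, 2.88]. Speed limits (rad/s): [2.39, 2.39, 3.01, 3.14, 3.14, 3.14].

### API

Orientations are given as a unit quaternion [w, x, y, z].
In Python, from rig import ctrl gives the robot as it stands.
- The arm moves only by the tool jog_arm, never from a script. Its argument "targets" is a list of rows, each an object with "offset": the shift along the tool's x, y, z in m, a list of three; "yaw": the turn about the tool's y in rad. In form: [{"offset": [dx, dy, dz], "yaw": yaw}, ...]. A call has 1 to 12 rows; each row is the pose to reach, as a shift and turn from the pose measured when the call began, along the tool's axes at that moment; what a row does not reach only later rows make up. A row lasts 1/12 s, in which the tool goes at most 41.7 mm and 7.16 degrees, less where a joint would pass 70% of its speed; a pose out of reach is approached as far as the arm can. A call with a gripper value outside its range is refused whole. "fingers" is the finger opening in m, from 0 to 0.0854, set as the call begins (left out, the last holds). The fingers move at their own pace and stop on an object; "grip_force" is the grip in N (left out, the last holds). Time passes only in rows, so rows that repeat a pose let the fingers close. It gives the time, the measured TCP pose, the force and the opening at its end, in the units of the state.
- ctrl.sense(): the state, without advancing time (a new reading comes with each control period).
- ctrl.capture(name): name is "scene" or "side" or "wrist"; returns a dict with "img" (420x560x3 uint8, red, green, blue), "intrinsics" (3x3 intrinsics, pixels), "T" (4x4, takes a point from camera to world coordinates); the wrist camera has in their place "mount" (4x4, takes a point from camera to tool coordinates, whose origin is the TCP and whose axes are the tool frame's). Camera axes: x right, y up, looking along -z (the intrinsics and any distortion apply to the point x, -y, -z); pixel columns grow to the right and rows downward; lengths in mm; the calibration is good to about 2 mm. A picture is of the moment at which its call begins: read the wrist's pose just before it. There is no depth.
- ctrl.finish_job(): hands the job in, once; it reports no verdict.
Trained networks look in the newest picture that a camera, given by its name, has taken for a name from the list of things; names that differ only in an ending like _2 or _b are one class to them, and where a whole thing is asked for, a point or a joint stands for the part that bears it (a point fixed in the world has none). Each returns a list of dicts, best first, with "score" (0 to 1); they miss things now and then, are a little off and sometimes report something else, mostly with a low value. They report only what shows in the picture. A call takes as long as a camera call.
- ctrl.boxes_of(camera, target): "box" ([left, top, right, bottom] in pixels, round what is visible of it).
- ctrl.regions_of(camera, target): "region" (420x560 bool, what is visible of it) and "box" ([left, top, right, bottom] in pixels, round what is visible of it).
The state is a dict: "time_s": time; "joints": joint angles; "dq": joint speeds; "tau": joint torques, N m; "eef_pos": TCP position; "ee_rot": TCP orientation; "force": force on the tool from outside, world axes, zero at the start; "wrist_torque": the same for the moment, N m; "grip_width": opening from 0.0 (shut) to 1.0 (fully open).
Only numpy, scipy, OpenCV 4.12 (cv2) and the standard library are available. Lean on these libraries where they do the work, as an engineer would, in place of code of your own. Each camera call takes 0.05 s, during which the arm holds its last target.

### The job

A circuit module has slid to the back of the low bay under the clear riser: with the reacher, squeeze the trigger to close its jaws on the module (firmly, but it cracks under a hard squeeze), lift it over the bay's front lip and set it down gently, right way up, near the middle of the blue mat. Then let go of it, draw the jaws back clear of it and leave the reacher lying on its feet on the bench. Never touch the module with the robot itself, and leave the other loose things where they are.

Things in the scene. Friction and masses are not known exactly. Their poses are not given: they have to be found in the camera images.
- reacher: Hand reacher, 290 mm long, 0.21 kg, grey with orange trigger, lying on its feet on the bench. Origin: on the underside (bench level when lying), below the middle of the grip. x points forward to the jaws, y to its left, z up. Grey butt at x -88..-43 mm (42 mm tall), handle front at x 31..43 mm (36 mm tall), then a thin shaft. It balances within 20 mm of the origin. No reading while held.
- grip (a point): Middle of the reacher's grip, 25 mm above its underside (reacher x = y = 0). Grip zone x -28..+28 mm, 44 mm across: rigid grey bar with outer face at y = -22 mm (z 2..44 mm), opposite the sprung orange trigger plate with outer face at y = +22 mm (z 8..42 mm). Take it from above, fingers closing along y. A grip under 8 N carries the empty reacher with its jaws open.
- crosshead (a point): Black crosshead that carries the jaws, at reacher x = 134 mm, y = 0, z = 15 mm; 76 mm wide, with feet to the bench. The reacher in front of the grip is 24 mm tall or less. With open jaws it is 88 mm wide over the jaws, which reach to x = 201 mm.
- trigger (a joint): Trigger travel, m: 0 = out (jaws open), 0.015 = fully in. Spring: 8 N starts it, 400 N/m more going in (12.5 N where the jaws meet the module at 11 mm); each N beyond puts 0.375 N on each jaw. 17 to 30 N of grip holds the module; over 37 N cracks it. As it goes in, the reacher's body shifts in the hand to its own +y by half the travel. Let go, the jaws open themselves.
- jaw_left: Left jaw of the reacher (its +y side), orange and black rubber; slides straight inward 4/3 as far as the trigger. Rubber pad x 165..201 mm, z 4..24 mm, inner face at y = +33 mm when open. Origin and axes as the reacher's when open, sliding with the jaw.
- jaw_right: Right jaw, mirror image on the -y side (inner face at y = -33 mm when open).
- jaw_mid (a point): Point midway between the jaw pads, fixed to the reacher at x = 183 mm, y = 0, z = 14 mm in its frame.
- bay: White low bay fixed to the bench, 200 mm deep (x), 320 mm wide (y), with a clear flat roof: underside 62 mm, top 67 to 70 mm above the bench. Origin: centre of the footprint, bench level. x points inward from the mouth to the back wall (inner face at x = +92 mm). Open only at the mouth, x = -100 mm, where a blue lip 6 mm high and 8 mm thick crosses the floor; inner width 304 mm. Inside, the floor is the bench itself.
- mouth (a point): Middle of the bay's open mouth, 31 mm above the bench (x = -100 mm in the bay's frame).
- module: Plug-in circuit module, black case with green board, 70 mm long (x), 36 mm wide (y, the sides the jaws take), case 16 mm tall, 22 mm overall; about 0.06 kg (varies). Origin: centre of the underside. Lies flat in the bay with x pointing inward, turned by up to 0.25 rad from the bay's x.
- mat: Blue work mat, 200 mm (x) by 180 mm (y), flush with the bench (under 1 mm). Origin: its centre, bench level.
- jar: Amber glass jar, 38 mm across, 45 mm tall, in a back corner of the bay, about 110 mm to one side of its middle. Leave it. Origin: centre of underside.
- tin: Steel tin, 38 mm across, 42 mm tall, in the other back corner of the bay. Leave it. Origin: centre of underside.
- spool: Metal wire spool, 54 mm across, 44 mm tall, standing on the far side of the bench. Leave it. Origin: centre of underside.
- flask: White bottle with red cap, 48 mm across, 68 mm tall, on the far side of the bench. Leave it. Origin: centre of underside.
- driver: Screwdriver with green handle, lying at the far right of the bench, about 200 mm long. Leave it. Origin: underside, on its axis.

How it is judged (in metres and radians):
On the way, in this order (a step that is already met when the one before it is completed fails the run):
1. inside the bay, both jaws of the reacher are squeezed onto the module by the trigger (contact force between each of jaw_left, jaw_right and module above 0.8 N and value of joint trigger above 0.007 m and x of module in the frame of bay above -0.05 m), for 0.2 s.
2. held between the jaws, the module has been lifted over the lip and out of the bay (contact force between each of jaw_left, jaw_right and module above 0.5 N and x of module in the frame of bay below -0.137 m), for 0.2 s.
At the end, for the whole second after the job is handed in: The module lies flat and right way up (within 0.1 rad), at rest on the bench, its centre within 60 mm of the mat's centre; the reacher, trigger out, lies on its feet on the bench at rest, not touching the module and with the point between its jaw pads at least 50 mm from the module's centre (horizontal distance between module and mat below 0.06 m and height (world z) of module between -0.004 and 0.004 m and angle between each of module, reacher's own z axis and vertical below 0.1 rad and linear speed of each of module, reacher below 0.02 m/s and horizontal distance between jaw_mid and module above 0.05 m and contact force between reacher and module below 0.05 N and value of joint trigger below 0.003 m and height (world z) of reacher below 0.006 m).
It fails at once if a jaw squeezes the module with more than 10 N (contact force between any of jaw_left, jaw_right and module above 10 N).
It fails at once if the robot's fingers or arm touch the module (contact force between any of the fingers, the arm and module above 0.3 N).
It fails at once if the module is dropped or flung (faster than 0.8 m/s) (linear speed of module above 0.8 m/s).
It fails at once if another loose thing (jar, tin, spool, bottle, screwdriver) is moved by more than 25 mm (distance of any of jar, tin, spool, flask, driver from where it was at the start of the episode above 0.025 m).
It also fails if it takes over 64 s, if anything falls off the work surface, if the arm or the gripper's body presses on something with over 40 N, if the wrist force passes 120 N, or if a joint passes its speed limit or range.

## Working session

There is one attempt and no reset: what is moved stays moved. The work goes in short steps, Python scripts to look and compute and a tool call to move; the robot and the scene stay as the last step left them, time stands still between calls to the robot, and variables do not carry over. Pictures are saved under pics/ and viewed, and the job is handed in when it is done.

Besides the shell and the picture viewer there is one more tool, called after "Request:" as name([rows], argument=value, ...), one row to a line, values as JSON. jog_arm: Moves the arm, as the interface text tells. Its arguments: {"type":"object","properties":{"targets":{"type":"array"},"fingers":{"type":"number"},"grip_force":{"type":"number"}},"required":["targets"]}

```bash
mkdir -p pics; ls; python3 - <<'E'
from rig import ctrl
import cv2,numpy as np
s=ctrl.sense(); print(s)
for c in ("scene","side","wrist"):
    d=ctrl.capture(c); cv2.imwrite(f"pics/{c}0.png",d["img"][:,:,::-1]); print(c,{k:np.round(v,3).tolist() for k,v in d.items() if k!="img"})
    for t in ("reacher","jaw_left","jaw_right","bay","module","mat","jar","tin","spool","flask","driver"):
        print(t,[(np.round(r["box"]).tolist(),round(r["score"],2)) for r in ctrl.boxes_of(c,t)[:3]])
E
```

```text
pics
{'time_s': 0.0, 'joints': array([-2.23414982e-01,  3.13463428e-01,  1.49838460e+00, -1.87297560e-05,
        1.33099139e+00, -2.23426027e-01]), 'dq': array([-0.00119373,  0.00028436, -0.001441  , -0.00069443,  0.00050015,
       -0.00150256]), 'tau': array([-5.78409599e-04, -4.12261176e+01, -2.59742296e+01, -3.58453699e-04,
        4.11797926e-03, -1.23038126e-05]), 'eef_pos': array([5.24785126e+02, 2.43437779e-02, 2.47747945e+02]), 'ee_rot': array([ 7.07198037e-01, -7.07015250e-01,  4.25782208e-04,  4.36746362e-04]), 'force': array([ 0.36556177, -0.01231754, -0.88151909]), 'wrist_torque': array([-0.01908218,  0.04379233, -0.07542455]), 'grip_width': 0.9986015186315017}
scene {'intrinsics': [[519.657, 0.0, 273.953], [0.0, 519.657, 208.307], [0.0, 0.0, 1.0]], 'T': [[-0.231, -0.697, 0.679, 1427.06], [0.973, -0.179, 0.147, 217.585], [0.019, 0.694, 0.72, 998.942], [0.0, 0.0, 0.0, 1.0]]}
reacher [([122.0, 174.0, 226.0, 227.0], 0.75)]
jaw_left [([203.0, 194.0, 225.0, 208.0], 0.65)]
jaw_right [([189.0, 214.0, 214.0, 228.0], 0.53)]
bay [([120.0, 175.0, 228.0, 228.0], 0.71)]
module [([18
[... 843 characters left out ...]
63.0, 259.0, 168.0], 0.7)]
tin []
spool [([336.0, 199.0, 351.0, 223.0], 0.81)]
flask [([356.0, 230.0, 379.0, 254.0], 0.73)]
driver []
wrist {'intrinsics': [[310.995, 0.0, 275.189], [0.0, 310.995, 209.748], [0.0, 0.0, 1.0]], 'mount': [[1.0, 0.001, 0.001, 1.452], [0.0, 0.328, -0.945, -126.25], [-0.002, 0.945, 0.328, 84.133], [0.0, 0.0, 0.0, 1.0]]}
reacher [([258.0, 257.0, 328.0, 378.0], 0.88)]
jaw_left [([256.0, 256.0, 277.0, 308.0], 0.56)]
jaw_right [([314.0, 260.0, 334.0, 316.0], 0.75)]
bay []
module [([261.0, 258.0, 330.0, 379.0], 0.42)]
mat [([144.0, 69.0, 342.0, 250.0], 0.76)]
jar []
tin []
spool [([420.0, 116.0, 487.0, 162.0], 0.62)]
flask [([436.0, 216.0, 497.0, 266.0], 0.69)]
driver []
```

```bash
python3 - <<'E'
import cv2,numpy as np
a=cv2.imread("pics/side0.png");b=cv2.imread("pics/wrist0.png");c=cv2.imread("pics/scene0.png")
cv2.imwrite("pics/sidecrop.png",cv2.resize(a[110:390,170:400],None,fx=3,fy=2.1)if 0 else cv2.resize(a[110:300,180:400],None,fx=3.1,fy=3.1,interpolation=cv2.INTER_CUBIC))
cv2.imwrite("pics/scenecrop.png",cv2.resize(c[130:310,80:400],None,fx=2.5,fy=2.5,interpolation=cv2.INTER_CUBIC))
E
```

```text
(no output)
```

View pics/side0.png

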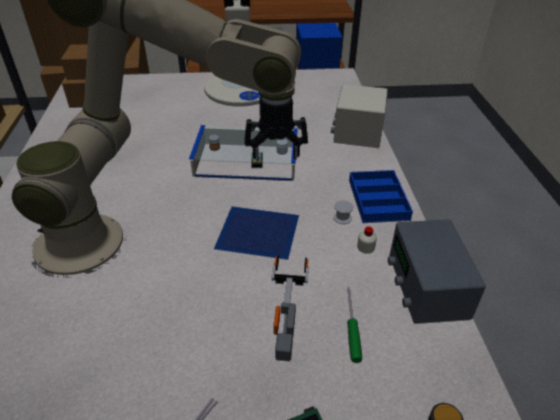

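View pics/wrist0.png

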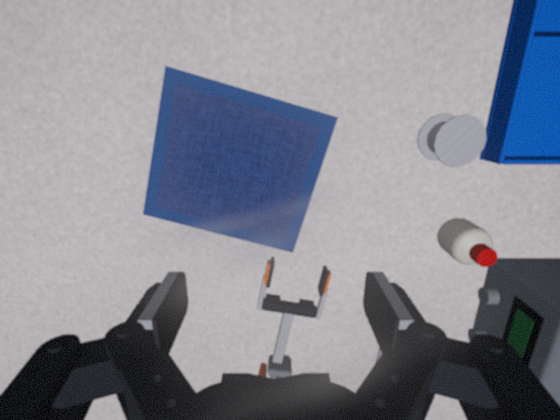

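View pics/scene0.png

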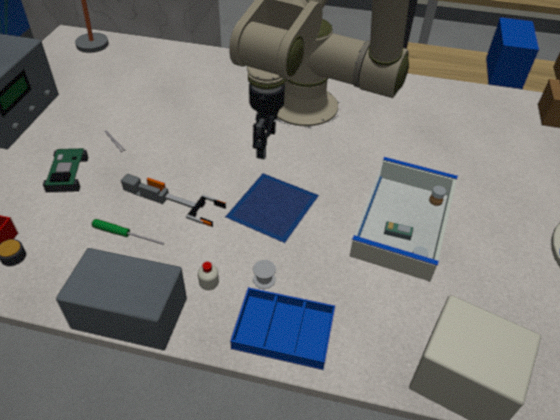

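```bash
ls pics
```

```text
scene0.png
scenecrop.png
side0.png
sidecrop.png
wrist0.png
```

View pics/sidecrop.png

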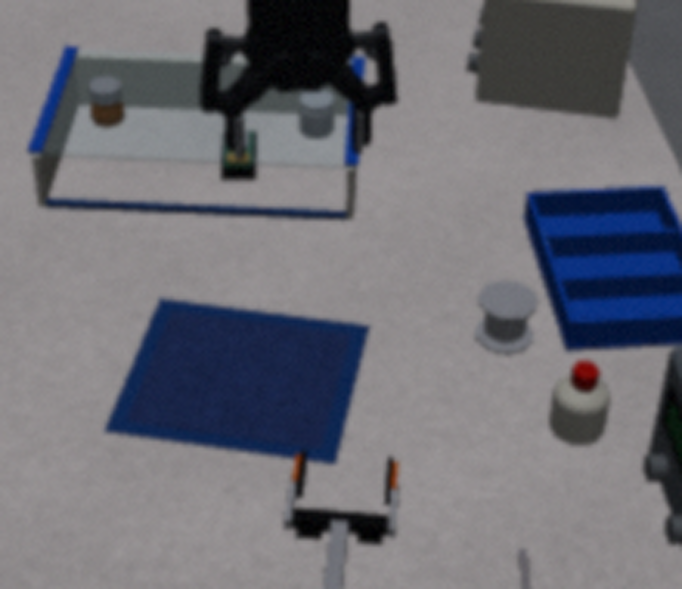

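View pics/scenecrop.png

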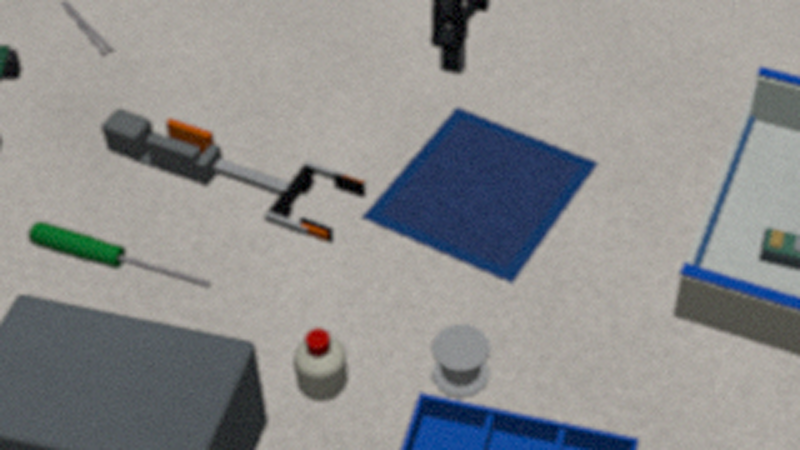

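```bash
cat > h.py <<'E'
import numpy as np,cv2
from scipy.spatial.transform import Rotation as R
CAM={'scene':(np.array([[519.657,0,273.953],[0,519.657,208.307],[0,0,1]]),None),'side':None}
def load(ctrl,c):
    s=ctrl.sense(); d=ctrl.capture(c); K=d['intrinsics']
    if 'T' in d: T=d['T']
    else:
        q=s['ee_rot'];M=np.eye(4);M[:3,:3]=R.from_quat([q[1],q[2],q[3],q[0]]).as_matrix();M[:3,3]=s['eef_pos'];T=M@d['mount']
    return d['img'],np.array(K),np.array(T)
def p2w(K,T,uv,z):
    uv=np.atleast_2d(uv).astype(float)
    d=np.c_[(uv[:,0]-K[0,2])/K[0,0],-(uv[:,1]-K[1,2])/K[1,1],-np.ones(len(uv))]@T[:3,:3].T
    o=T[:3,3]; return o+d*((np.broadcast_to(z,len(uv))-o[2])/d[:,2])[:,None]
def w2p(K,T,P):
    c=(np.atleast_2d(P)-T[:3,3])@T[:3,:3]
    return np.c_[K[0,0]*c[:,0]/-c[:,2]+K[0,2],K[1,1]*-c[:,1]/-c[:,2]+K[1,2]]
E
python3 - <<'E'
from rig import ctrl
from h import *
import pickle
o={}
for c in('scene','side','wrist'): o[c]=load(ctrl,c)
pickle.dump(o,open('v0.pkl','wb'))
f=lambda c,uv,z:print(c,np.round(p2w(o[c][1],o[c][2],uv,z)[:,:2]).tolist())
print('mat');f('wrist',[[167,67],[337,118],[293,251],[144,214]],0);f('scene',[[263,174],[318,196],[285,242],[226,216]],0);f('side',[[232,207],[299,215],[288,258],[215,249]],0)
print('bay roof edges');f('scene',[[383,160],[457,177],[437,264],[355,238]],70)
print('module top');f('scene',[[388,224],[411,228],[411,237],[386,233]],[20,20,8,8]);
print('lip');f('side',[[195,176],[293,179]],6)
print('jaws');f('wrist',[[272,258],[328,267],[262,305],[318,316]],[24,24,24,24])
print('butt');f('side',[[277,345],[294,346],[275,356],[293,357]],[42,42,42,42]);
print('jar, tin');f('scene',[[437,190]],45);f('side',[[214,148],[282,152]],0)
for n,(i,K,T) in o.items(): cv2.imwrite(f"pics/{n}1.png",i[:,:,::-1])
i=o['scene'][0][:,:,::-1]
cv2.imwrite("pics/sb.png",cv2.resize(i[150:280,340:470],None,fx=4.5,fy=4.5,interpolation=cv2.INTER_CUBIC))
i=o['side'][0][:,:,::-1]
cv2.imwrite("pics/sr.png",cv2.resize(i[250:370,220:370],None,fx=4.5,fy=4.5,interpolation=cv2.INTER_CUBIC))
i=o['scene'][0][:,:,::-1]
cv2.imwrite("pics/sc.png",cv2.resize(i[165:235,115:230],None,fx=6,fy=6,interpolation=cv2.INTER_CUBIC))
E
```

```text
mat
wrist [[407.0, 121.0], [598.0, 66.0], [550.0, -104.0], [358.0, -51.0]]
scene [[361.0, -49.0], [410.0, 119.0], [593.0, 67.0], [544.0, -102.0]]
side [[406.0, 117.0], [596.0, 66.0], [548.0, -100.0], [360.0, -52.0]]
bay roof edges
scene [[297.0, 275.0], [317.0, 473.0], [630.0, 426.0], [598.0, 236.0]]
module top
scene [[486.0, 313.0], [485.0, 371.0], [504.0, 374.0], [507.0, 312.0]]
lip
side [[293.0, 269.0], [596.0, 230.0]]
jaws
wrist [[522.0, -102.0], [593.0, -115.0], [508.0, -172.0], [584.0, -190.0]]
butt
side [[497.0, -386.0], [531.0, -392.0], [490.0, -412.0], [527.0, -417.0]]
jar, tin
scene [[353.0, 427.0]]
side [[348.0, 434.0], [576.0, 392.0]]
```

View pics/sb.png

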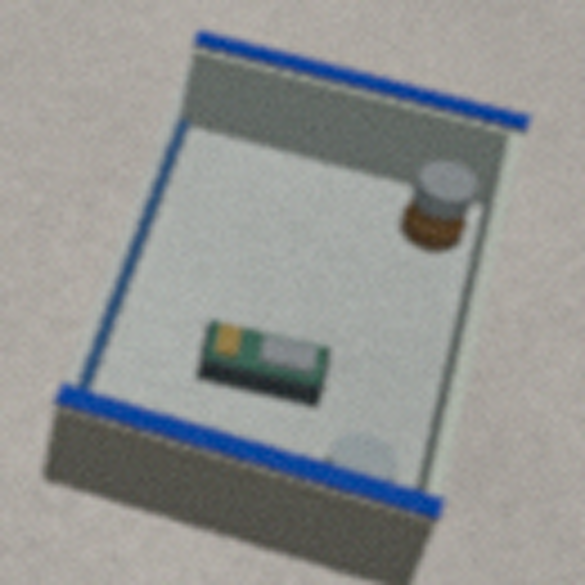

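View pics/sr.png

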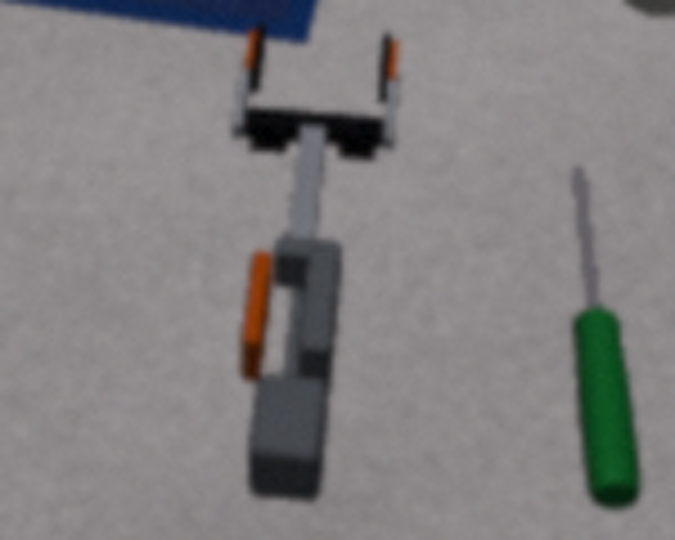

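View pics/sc.png

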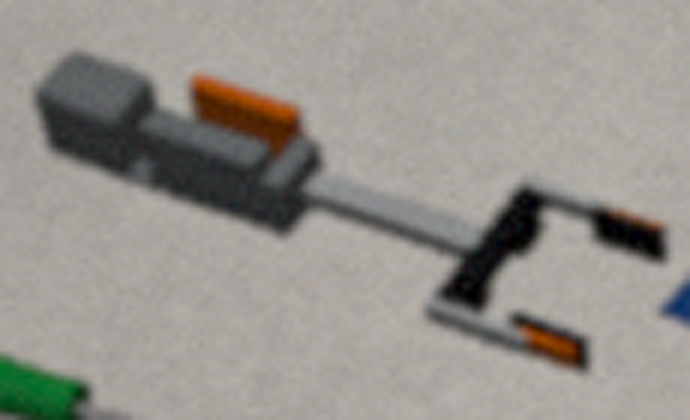

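```bash
cat > fit.py <<'E'
import pickle
from h import *
from scipy.optimize import least_squares
o=pickle.load(open('v0.pkl','rb'))
obs=[('side',(283.3,351.6),(-88,0,42)),('side',(284.7,334),(-43,0,42)),('side',(289.4,303.1),(43,0,36)),('side',(292,257.1),(201,0,24)),
('scene',(124.7,177.2),(-88,0,42)),('scene',(218.7,212.3),(201,0,24)),('wrist',(300,262.5),(201,0,24))]
def W(p,P):
    c,s=np.cos(p[2]),np.sin(p[2]); P=np.atleast_2d(P).astype(float); return np.c_[p[0]+c*P[:,0]-s*P[:,1],p[1]+s*P[:,0]+c*P[:,1],P[:,2]]
if __name__=='__main__':
    f=lambda p:np.concatenate([(w2p(*o[c][1:],W(p,P))[0]-uv) for c,uv,P in obs])
    r=least_squares(f,[525,-300,1.41]);print(r.x,np.round(f(r.x),1).reshape(-1,2).tolist())
    p=r.x
    for c,box in(('side',(220,250,150,120)),('scene',(115,165,115,70)),('wrist',(230,230,130,180))):
        i=cv2.resize(o[c][0][box[1]:box[1]+box[3],box[0]:box[0]+box[2],::-1],None,fx=4.5 if c=='side' else 3.3 if c=='wrist' else 6,fy=4.5 if c=='side' else 3.3 if c=='wrist' else 6,interpolation=cv2.INTER_CUBIC);k=4.5 if c=='side' else 3.3 if c=='wrist' else 6
        for P in[(-88,0,42),(-43,0,42),(43,0,36),(0,-22,44),(28,22,42),(-28,22,42),(28,-22,44),(-28,-22,44),(201,33,24),(201,-33,24),(165,33,24),(165,-33,24),(134,38,20),(134,-38,20)]:
            q=(w2p(*o[c][1:],W(p,P))[0]-box[:2]+.5)*k; cv2.circle(i,tuple(int(v) for v in q),3,(0,255,255),-1)
        cv2.imwrite(f'pics/fit_{c}.png',i)
E
python3 fit.py
```

```text
[ 523.96159521 -312.27698924    1.40353899] [[0.4, -1.7], [0.6, -2.4], [-1.3, -1.7], [0.3, -1.9], [-1.1, -0.9], [1.0, 0.2], [-0.2, 4.0]]
```

View pics/fit_side.png

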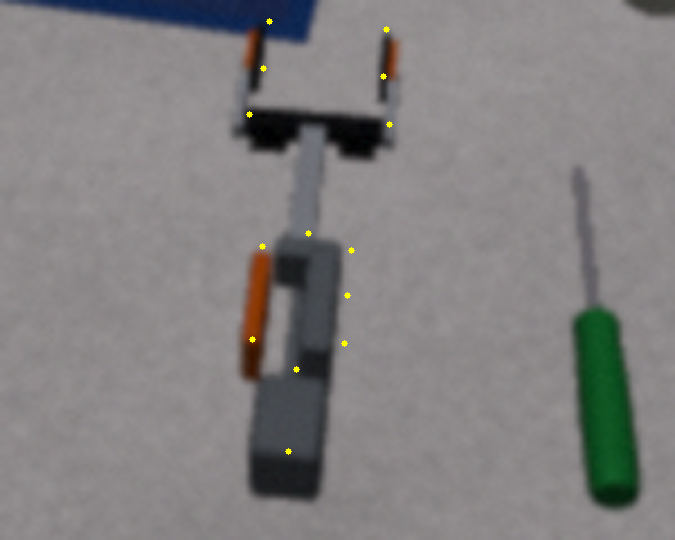

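View pics/fit_scene.png

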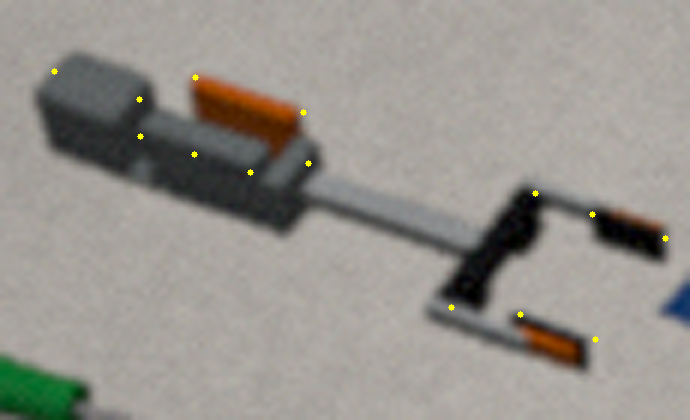

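View pics/fit_wrist.png

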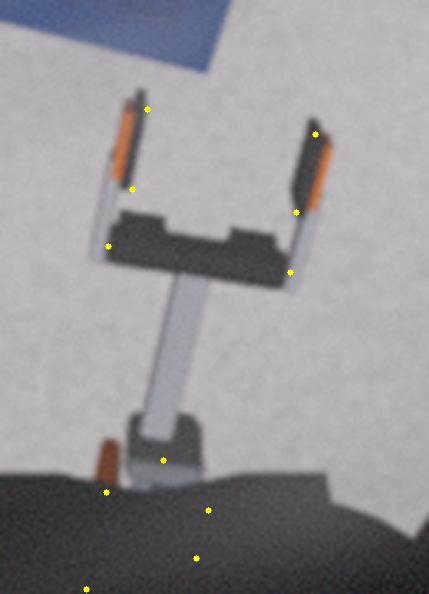

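Request:
jog_arm([
  {"offset":[0,0.01,-0.03],"yaw":0.02},
  {"offset":[0,0.02,-0.06],"yaw":0.04},
  {"offset":[0,0.03,-0.09],"yaw":0.06},
  {"offset":[0,0.04,-0.12],"yaw":0.08},
  {"offset":[0,0.05,-0.15],"yaw":0.1},
  {"offset":[0,0.06,-0.18],"yaw":0.12},
  {"offset":[0,0.07,-0.21],"yaw":0.14},
  {"offset":[0,0.08,-0.24],"yaw":0.167},
  {"offset":[0,0.09,-0.27],"yaw":0.167},
  {"offset":[0,0.1,-0.295],"yaw":0.167},
  {"offset":[-0.001,0.11,-0.312],"yaw":0.167},
  {"offset":[-0.001,0.11,-0.312],"yaw":0.167},
], fingers=0.0854, grip_force=20)

```text
time_s: 2.95
eef_pos: [522.8, -314.6, 135.9]
ee_rot: [0.705, -0.704, 0.061, -0.059]
force: [-1.0, 0.5, 0.3]
grip_width: 0.998
```

```bash
python3 - <<'E'
from rig import ctrl
from h import *
import pickle
from fit import W
s=ctrl.sense(); print(s['eef_pos'],s['ee_rot'],s['time_s'],s['force'])
o={}
for c in('wrist','scene','side'): o[c]=load(ctrl,c)
pickle.dump(o,open('v1.pkl','wb'))
p=[524,-312.3,1.4035]
i,K,T=o['wrist'];i=i[:,:,::-1].copy()
for P in[(-88,0,42),(-43,0,42),(43,0,36),(0,-22,44),(28,22,42),(-28,22,42),(28,-22,44),(-28,-22,44),(134,38,20),(134,-38,20)]:
    cv2.circle(i,tuple(int(round(v)) for v in w2p(K,T,W(p,P))[0]),2,(0,255,255),-1)
cv2.imwrite('pics/w1.png',i)
for c in('scene','side'): cv2.imwrite(f'pics/{c}2.png',o[c][0][:,:,::-1])
E
```

```text
[ 522.75531041 -314.57951346  135.9341833 ] [ 0.70499029 -0.70410728  0.06097868 -0.0591881 ] 2.95 [-1.04742916  0.54766715  0.2667525 ]
```

View pics/w1.png

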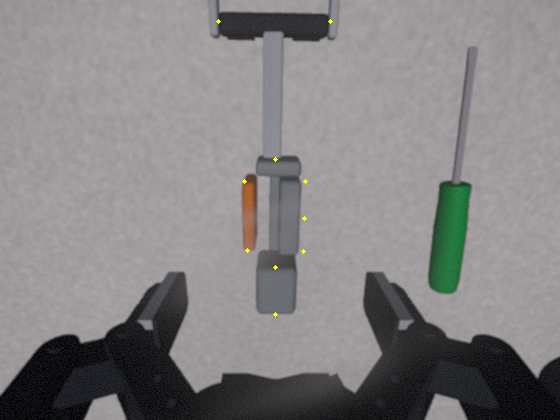

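View pics/side2.png

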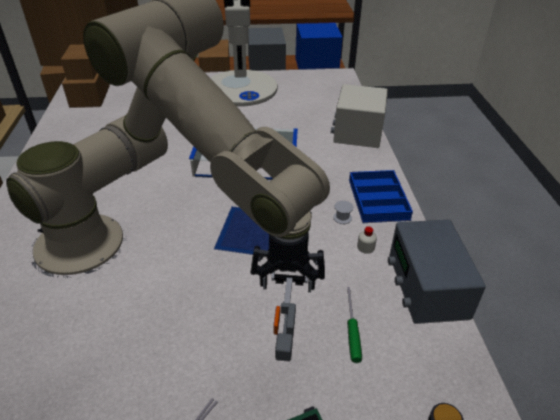

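Request:
jog_arm([
  {"offset":[0.001,0.02,0.001],"yaw":0},
  {"offset":[0.001,0.04,0.001],"yaw":0},
  {"offset":[0.001,0.06,0.002],"yaw":0},
  {"offset":[0.001,0.075,0.002],"yaw":0},
  {"offset":[0.001,0.085,0.002],"yaw":0},
  {"offset":[0.001,0.095,0.002],"yaw":0},
  {"offset":[0.001,0.102,0.002],"yaw":0},
  {"offset":[0.001,0.107,0.002],"yaw":0},
  {"offset":[0.001,0.109,0.002],"yaw":0},
  {"offset":[0.001,0.109,0.002],"yaw":0},
])

```text
time_s: 3.93
eef_pos: [525.6, -309.6, 29.6]
ee_rot: [0.705, -0.705, 0.059, -0.059]
force: [0.4, -0.3, -0.3]
grip_width: 0.998
```

```bash
python3 - <<'E'
from rig import ctrl
from h import *
s=ctrl.sense(); print(s['eef_pos'],s['ee_rot'],s['force'])
i,K,T=load(ctrl,'wrist');cv2.imwrite('pics/w2.png',i[:,:,::-1])
i,K,T=load(ctrl,'side');cv2.imwrite('pics/s3.png',cv2.resize(i[220:370,200:400,::-1],None,fx=4,fy=4,interpolation=cv2.INTER_CUBIC))
E
```

```text
[ 525.55188322 -309.60882262   29.6154779 ] [ 0.70469385 -0.7046062   0.05882533 -0.05895986] [ 0.41627744 -0.32390153 -0.25066636]
```

View pics/w2.png

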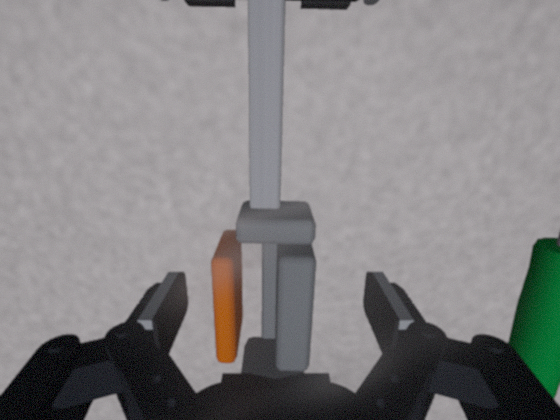

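View pics/s3.png

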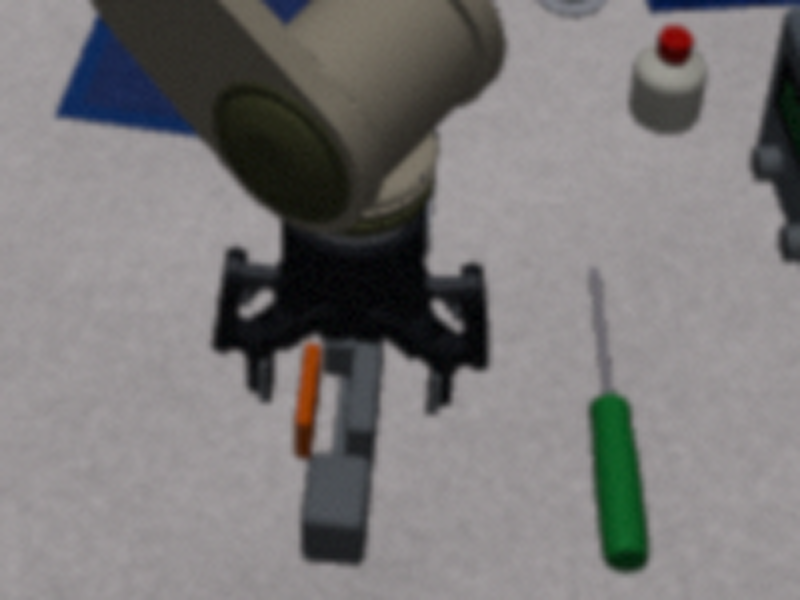

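```bash
python3 - <<'E'
from rig import ctrl
from h import *
s=ctrl.sense(); i,K,T=load(ctrl,'wrist')
P=p2w(K,T,[[278,247],[314,247],[310,369],[275,369],[213,258],[236,232],[218,360],[238,238+120],[238,210],[313,210]],[44,44,44,44,42,42,42,42,36,36])
q=s['ee_rot'];M=R.from_quat([q[1],q[2],q[3],q[0]]).as_matrix()
print(np.round((P-s['eef_pos'])@M,1))
E
```

```text
[[  2.5 -13.9  29.6]
 [ 16.9 -13.8  29.6]
 [ 17.5 -13.8 -33.1]
 [  1.2 -13.8 -33.1]
 [-24.2 -11.9  23.7]
 [-14.3 -11.9  35.3]
 [-25.5 -11.9 -29.7]
 [-16.1 -11.9 -28.5]
 [-13.9  -5.9  42.5]
 [ 16.9  -5.8  42.5]]
```

Request:
jog_arm([
  {"offset":[-0.003,0.002,0.0],"yaw":0},
  {"offset":[-0.003,0.002,0],"yaw":0},
  {"offset":[-0.003,0.002,0],"yaw":0},
  {"offset":[-0.003,0.002,0],"yaw":0},
  {"offset":[-0.003,0.002,0],"yaw":0},
  {"offset":[-0.003,0.002,0],"yaw":0},
  {"offset":[-0.003,0.002,0],"yaw":0},
  {"offset":[-0.003,0.002,0],"yaw":0},
], fingers=0.048, grip_force=20)

```text
time_s: 4.75
eef_pos: [522.7, -309.4, 28.2]
ee_rot: [-0.704, 0.705, -0.059, 0.059]
force: [-2.4, -0.3, 1.2]
grip_width: 0.559
```

Request:
jog_arm([
  {"offset":[0,0,0],"yaw":0},
  {"offset":[0,0,0],"yaw":0},
  {"offset":[0,0,0],"yaw":0},
  {"offset":[0,0,0],"yaw":0},
], fingers=0.042)

```text
time_s: 5.08
eef_pos: [523.2, -309.5, 28.5]
ee_rot: [-0.704, 0.705, -0.058, 0.06]
force: [1.6, -0.6, 1.9]
grip_width: 0.494
```

```bash
python3 - <<'E'
from rig import ctrl
from h import *
s=ctrl.sense(); print(s['eef_pos'],s['ee_rot'],s['force'],s['grip_width']*85.4)
i,K,T=load(ctrl,'wrist');cv2.imwrite('pics/w3.png',i[:,:,::-1])
E
```

```text
[ 523.21825592 -309.54674125   28.54769853] [-0.70426826  0.70502445 -0.05816308  0.05969752] [ 1.592684   -0.6042201   1.88946845] 42.2256460927482
```

View pics/w3.png

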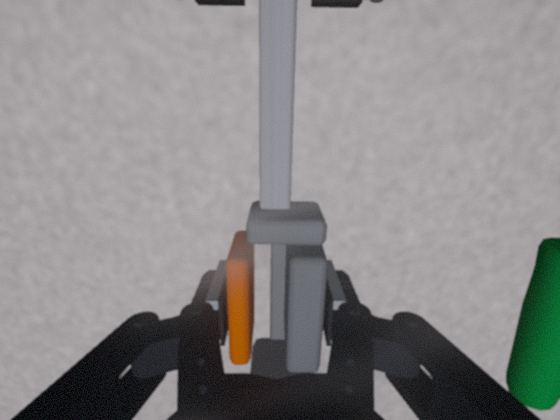

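Request:
jog_arm([
  {"offset":[0,0,0],"yaw":0},
  {"offset":[0,-0.003,0],"yaw":0},
  {"offset":[0,-0.008,0],"yaw":0},
  {"offset":[0,-0.015,0],"yaw":0},
  {"offset":[0,-0.025,0],"yaw":0},
  {"offset":[0,-0.035,0],"yaw":0},
  {"offset":[0,-0.04,0],"yaw":0},
  {"offset":[0,-0.04,0],"yaw":0},
  {"offset":[0,-0.04,0],"yaw":0},
], fingers=0.041)

```text
time_s: 5.88
eef_pos: [523.1, -309.6, 68.9]
ee_rot: [-0.704, 0.705, -0.058, 0.06]
force: [0.5, -0.2, -2.2]
grip_width: 0.485
```

```bash
python3 - <<'E'
from rig import ctrl
from h import *
import pickle
s=ctrl.sense(); print(s['eef_pos'],s['ee_rot'],s['force'],s['grip_width']*85.4)
o={c:load(ctrl,c) for c in('scene','side','wrist')}
pickle.dump(o,open('v2.pkl','wb'))
cv2.imwrite('pics/c4.png',cv2.resize(o['scene'][0][120:270,90:290,::-1],None,fx=4,fy=4,interpolation=cv2.INTER_CUBIC))
cv2.imwrite('pics/s4.png',cv2.resize(o['side'][0][220:370,200:400,::-1],None,fx=4,fy=4,interpolation=cv2.INTER_CUBIC))
E
```

```text
[ 523.13035864 -309.56531314   68.88640189] [-0.70415244  0.70513862 -0.05804307  0.05983198] [ 0.4639783  -0.18440503 -2.24284557] 41.40196731286482
```

View pics/c4.png

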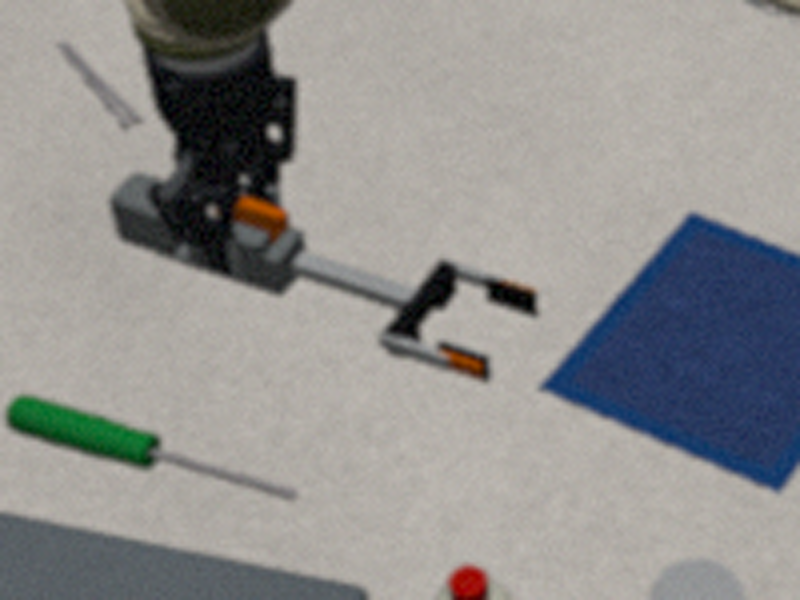

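View pics/s4.png

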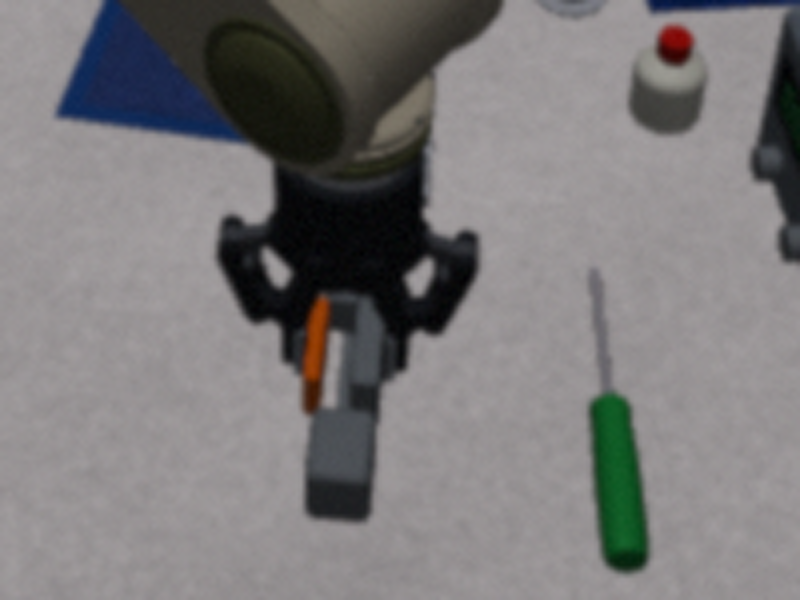

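```bash
python3 - <<'E'
from h import *
import pickle
o=pickle.load(open('v0.pkl','rb'));o2=pickle.load(open('v2.pkl','rb'))
im=np.mean([o['scene'][0].astype(float),o2['scene'][0],pickle.load(open('v1.pkl','rb'))['scene'][0]],0).astype('uint8')[:,:,::-1]
cv2.imwrite('pics/m.png',cv2.resize(im[215:245,375:425],None,fx=14,fy=14,interpolation=cv2.INTER_CUBIC))
cv2.imwrite('pics/ms.png',cv2.resize(o['side'][0][120:190,185:310,::-1],None,fx=6,fy=6,interpolation=cv2.INTER_CUBIC))
E
```

```text
(no output)
```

View pics/m.png

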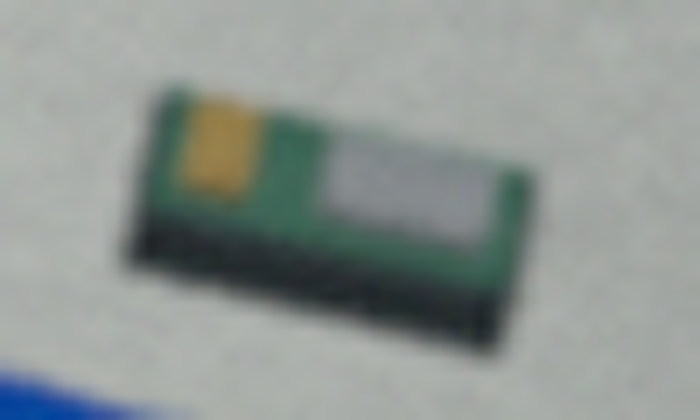

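View pics/ms.png

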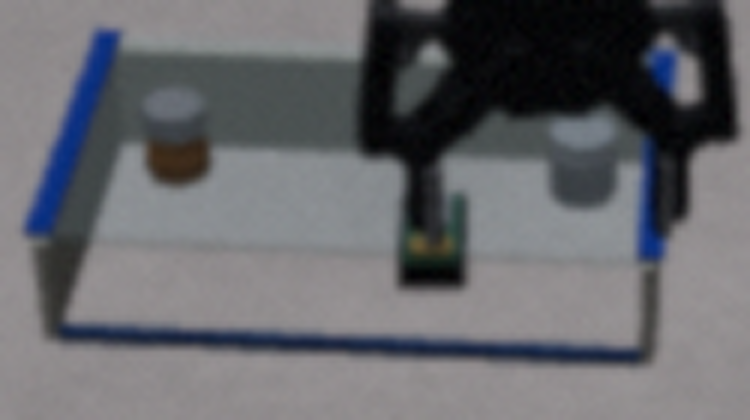

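```bash
python3 - <<'E'
from h import *
from fit import W
import pickle
from scipy.optimize import least_squares
o=pickle.load(open('v0.pkl','rb'));o2=pickle.load(open('v2.pkl','rb'))
def fit(obs,p0,oo):
    f=lambda p:np.concatenate([(w2p(*oo[c][1:],W(p,P))[0]-uv) for c,uv,P in obs])
    r=least_squares(f,p0);print(np.round(r.x,3),np.round(f(r.x),1).reshape(-1,2).tolist());return r.x
a=35;b=18
# scene: left = -x end; bottom row in picture = world +x side = module -y
S=[('scene',(383.4,233.4),(-a,-b,0)),('scene',(409.9,239.9),(a,-b,0)),('scene',(386.3,220.8),(-a,b,18)),('scene',(412.7,226.3),(a,b,18)),('scene',(410.6,235.2),(a,-b,18)),('scene',(384.5,229.9),(-a,-b,18))]
D=[('side',(251.2,167.3),(-a,b,0)),('side',(262,167.3),(-a,-b,0)),('side',(252,160.5),(-a,b,18)),('side',(262,161),(-a,-b,18)),('side',(261.7,152),(a,-b,18))]
for q in(S,D,S+D): m=fit(q,[500,343,1.55],o)
print('bay')
# scene sb.png corners top outer blue: (198,35) (530,122) (440,510) (58,395)
g=lambda u,v:(340+u/4.5-.5,150+v/4.5-.5)
B=[('scene',g(197,38),(-100,160,70)),('scene',g(529,122),(100,160,70)),('scene',g(438,505),(100,-160,70)),('scene',g(58,392),(-100,-160,70)),('scene',g(46,480),(-100,-160,0)),('scene',g(405,590),(100,-160,0))]
Bs=[('side',(195,176.8),(-100,152,0)),('side',(291.5,180),(-100,-152,0))]
for q in(B,Bs,B+Bs): bay=fit(q,[460,350,1.45],o)
def inv(p,X):
    c,s=np.cos(p[2]),np.sin(p[2]);d=np.array(X[:2])-p[:2];return [c*d[0]+s*d[1],-s*d[0]+c*d[1]]
print('module in bay',inv(bay,m),m[2]-bay[2])
# reacher when held, from TCP, level: origin z = TCPz-28.5+? 
jt=[('scene',(224.5,197),(201,36,24+40.3)),('scene',(212.2,213.7),(201,-36,24+40.3))]
fit(jt,[523,-310,1.40],o2)
g=lambda u,v:(90+u/4-.5,120+v/4-.5)
fit([('scene',g(538,302),(201,33,64.3)),('scene',g(489,370),(201,-33,64.3)),('scene',g(110,195),(-88,12,82)),('scene',g(302,238),(43,0,76))],[523,-310,1.40],o2)
E
```

```text
[489.465 340.241   1.517] [[-0.7, 0.8], [0.3, 0.6], [-0.5, -1.2], [0.5, -0.7], [1.1, 0.6], [-0.6, -0.3]]
[489.254 347.927   1.522] [[-0.0, -0.4], [0.4, -0.6], [-1.0, 1.8], [0.3, 1.1], [0.4, -2.0]]
[489.285 341.333   1.515] [[-0.3, 0.8], [0.7, 0.6], [-0.0, -1.2], [0.9, -0.6], [1.5, 0.6], [-0.2, -0.3], [0.0, 0.7], [0.4, 0.6], [-1.0, 2.9], [0.3, 2.3], [0.6, -0.8]]
bay
[453.66  351.077   1.425] [[0.4, -1.7], [0.0, -1.3], [0.4, 1.2], [-0.2, 0.6], [-1.1, -0.4], [0.5, 0.6]]
[455.133 352.726   1.439] [[-0.2, -0.1], [0.2, 0.0]]
[454.345 351.033   1.427] [[0.3, -1.5], [-0.1, -1.2], [0.5, 1.4], [-0.1, 0.9], [-1.1, -0.1], [0.6, 0.8], [-0.7, -0.1], [-0.4, 0.7]]
module in bay [np.float64(-4.57788169923581), np.float64(-35.97070223406332)] 0.0888680425929127
[ 537.787 -309.453    1.411] [[0.3, -1.1], [-0.3, 1.0]]
[ 536.705 -314.154    1.455] [[-0.4, -1.3], [1.1, -0.9], [2.5, -1.9], [-3.2, 4.3]]
```

```bash
python3 - <<'E'
from h import *
import pickle
o2=pickle.load(open('v2.pkl','rb'))
cv2.imwrite('pics/c5.png',cv2.resize(o2['scene'][0][150:225,110:235,::-1],None,fx=6,fy=6,interpolation=cv2.INTER_CUBIC))
E
```

```text
(no output)
```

View pics/c5.png

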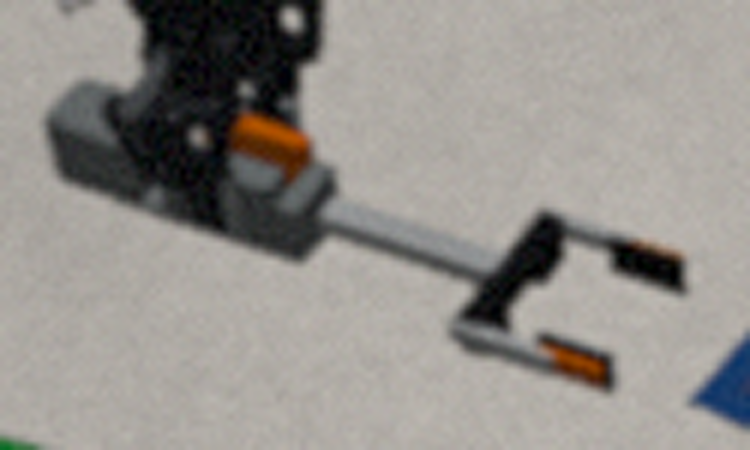

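```bash
python3 - <<'E'
from h import *
from fit import W
import pickle
from scipy.optimize import least_squares
o=pickle.load(open('v0.pkl','rb'));K,T=o['scene'][1:]
p0=[524,-312.3,1.4035]
F=[((225.3,202.5),(224.2,193),24,4,'L'),((225.5,208),(224.2,198.7),4,4,'L'),((212.8,221.7),(212,209.2),24,4,'R'),((212.8,226.3),(211.7,214.7),4,4,'R'),((203.3,195.8),(201.2,185),20,0,''),((187,217),(185.5,205.8),10,4,'R'),((163,204.2),(160.5,193.3),2,0,''),((123.7,190),(120.3,180),2,0,''),((121.3,180.8),(117.8,170.8),42,0,''),((168,190),(165.5,180),36,0,'')]
L=[];N=[]
c,s=np.cos(p0[2]),np.sin(p0[2])
for a,b,z,j,sd in F:
    P=p2w(K,T,a,z)[0];d=P[:2]-p0[:2];l=[c*d[0]+s*d[1],-s*d[0]+c*d[1],z]
    print(np.round(l),end=' ')
    if sd=='L':l[1]-=j
    if sd=='R':l[1]+=j
    L.append(l);N.append(b)
L=np.array(L);N=np.array(N)
def f(q,full=True):
    x,y,z,h,pit=q
    Rm=R.from_euler('zyx',[h,pit,0]).as_matrix()
    return (w2p(K,T,(L-[0,0,25])@Rm.T+[x,y,z+25])-N).ravel()
def g(q): return np.r_[f(q),(q[2]-40.3)/1.0]
r=least_squares(g,[524,-312,40,1.40,0]);print('\n',np.round(r.x,3),np.round(f(r.x),1).reshape(-1,2).tolist())
J=r.jac;print(np.sqrt(np.diag(np.linalg.inv(J.T@J))))
q=[-0.70415244,0.70513862,-0.05804307,0.05983198]
M=R.from_quat([q[1],q[2],q[3],q[0]]).as_matrix();print(M.round(3), np.arctan2(M[1,2],M[0,2]))
E
```

```text
[198.  38.  24.] [198.  38.   4.] [200. -36.  24.] [197. -34.   4.] [131.  40.  20.] [124. -37.  10.] [ 38. -16.   2.] [-88. -13.   2.] [-83. -17.  42.] [44.  8. 36.] 
 [ 5.26654e+02 -3.12755e+02  4.02710e+01  1.41000e+00 -1.90000e-02] [[-0.7, -0.2], [-0.5, -0.0], [0.3, 0.5], [0.5, -0.0], [0.5, 0.4], [0.3, -0.4], [-0.1, 0.7], [-0.2, 0.1], [-0.1, -0.6], [0.0, -0.6]]
[1.69481317 1.05887688 0.99250913 0.00923425 0.03898348]
[[ 0.986  0.002  0.166]
 [-0.166 -0.002  0.986]
 [ 0.003 -1.    -0.001]] 1.4039004782778748
```

Request:
jog_arm([
  {"offset":[-0.004,0,0.011],"yaw":0},
  {"offset":[-0.012,0,0.035],"yaw":-0.01},
  {"offset":[-0.022,0,0.065],"yaw":-0.02},
  {"offset":[-0.033,0,0.097],"yaw":-0.03},
  {"offset":[-0.044,0,0.129],"yaw":-0.045},
  {"offset":[-0.055,0,0.161],"yaw":-0.06},
  {"offset":[-0.066,0,0.193],"yaw":-0.075},
  {"offset":[-0.077,0,0.225],"yaw":-0.09},
  {"offset":[-0.087,0,0.257],"yaw":-0.107},
  {"offset":[-0.097,0,0.285],"yaw":-0.107},
  {"offset":[-0.104,0,0.306],"yaw":-0.107},
  {"offset":[-0.108,0,0.317],"yaw":-0.107},
])

```text
time_s: 7.03
eef_pos: [468.2, 23.4, 67.6]
ee_rot: [-0.707, 0.707, -0.02, 0.021]
force: [0.4, 0.3, -2.5]
grip_width: 0.482
```

Request:
jog_arm([
  {"offset":[0,0.0,0],"yaw":0},
  {"offset":[0,0,0],"yaw":0},
  {"offset":[0,0,0],"yaw":0},
])

```text
time_s: 7.28
eef_pos: [468.6, 22.5, 67.5]
ee_rot: [-0.707, 0.707, -0.02, 0.021]
force: [0.1, -0.4, -1.6]
grip_width: 0.485
```

```bash
python3 - <<'E'
from rig import ctrl
from h import *
import pickle
s=ctrl.sense(); print(s['eef_pos'],s['ee_rot'],s['force'],s['grip_width']*85.4)
o={c:load(ctrl,c) for c in('scene','side')}
pickle.dump((o,s),open('v3.pkl','wb'))
cv2.imwrite('pics/c6.png',cv2.resize(o['scene'][0][150:280,240:460,::-1],None,fx=3.6,fy=3.6,interpolation=cv2.INTER_CUBIC))
cv2.imwrite('pics/s6.png',cv2.resize(o['side'][0][110:290,170:370,::-1],None,fx=3.3,fy=3.3,interpolation=cv2.INTER_CUBIC))
E
```

```text
[468.60110063  22.49104784  67.54144835] [-0.70666031  0.70694691 -0.02046206  0.02094246] [ 0.10258878 -0.40732854 -1.59706516] 41.400792400513616
```

View pics/c6.png

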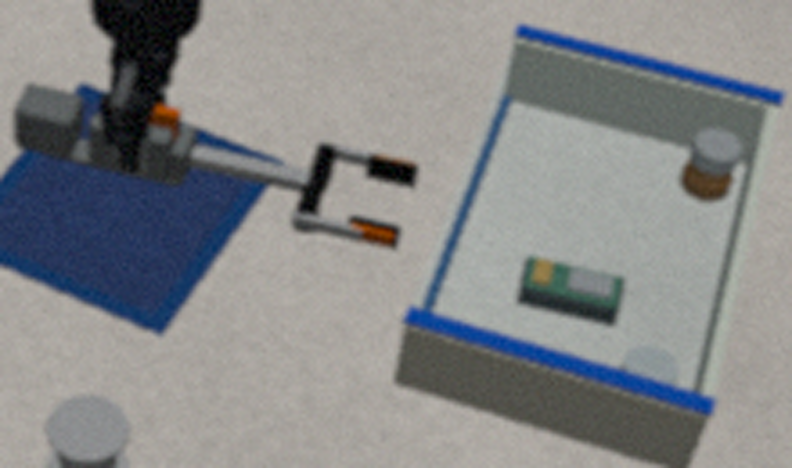

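View pics/s6.png

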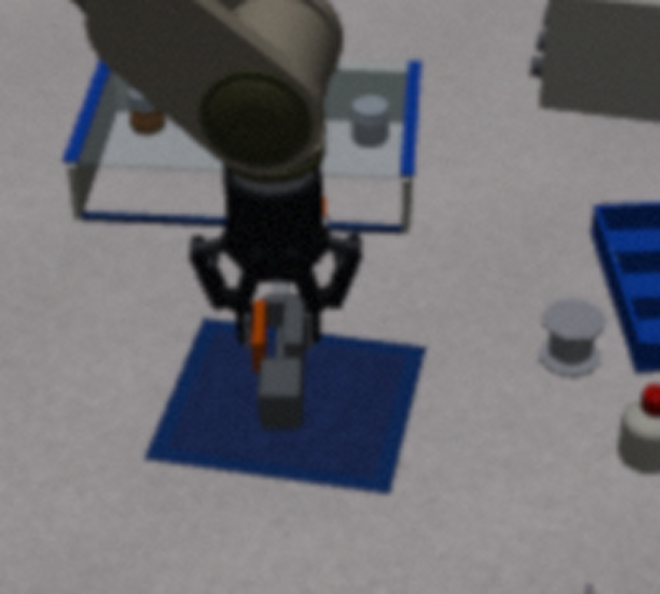

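Request:
jog_arm([
  {"offset":[0,0.008,0],"yaw":0},
  {"offset":[0,0.017,0],"yaw":0},
  {"offset":[0,0.023,0],"yaw":0},
  {"offset":[0,0.025,0],"yaw":0},
  {"offset":[0,0.025,0],"yaw":0},
])

```text
time_s: 7.8
eef_pos: [468.2, 22.3, 41.7]
ee_rot: [-0.707, 0.707, -0.021, 0.021]
force: [-0.7, 0.3, -1.8]
grip_width: 0.483
```

```bash
python3 - <<'E'
from rig import ctrl
from h import *
import pickle
s=ctrl.sense(); print(s['eef_pos'],s['ee_rot'],s['force'],s['grip_width']*85.4)
o={c:load(ctrl,c) for c in('scene',)}
im=np.mean([load(ctrl,'scene')[0].astype(float) for _ in range(3)]+[o['scene'][0]],0).astype('uint8')
pickle.dump((o,s),open('v3.pkl','wb'))
cv2.imwrite('pics/c7.png',cv2.resize(im[170:250,240:370,::-1],None,fx=6,fy=6,interpolation=cv2.INTER_CUBIC))
E
```

```text
[468.15239015  22.31125542  41.65316687] [-0.70678237  0.70680416 -0.02144547  0.02065581] [-0.74125705  0.25614735 -1.8143418 ] 41.255379742674975
```

View pics/c7.png

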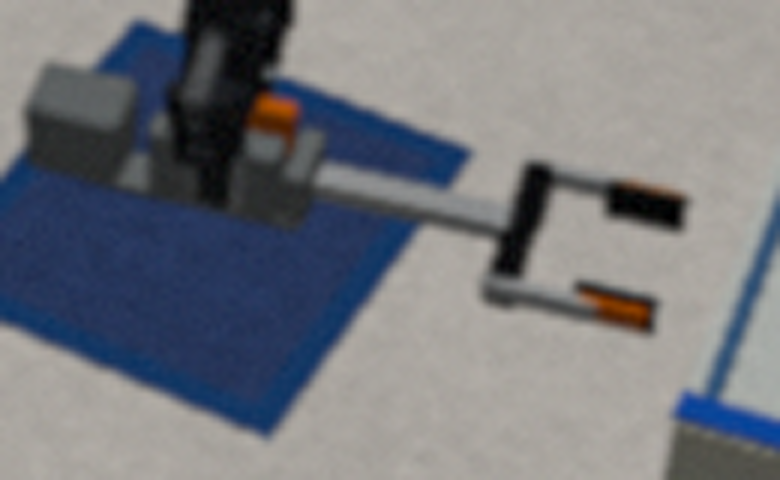

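```bash
python3 - <<'E'
from h import *
import pickle
from scipy.optimize import least_squares
o,s=pickle.load(open('v3.pkl','rb'));K,T=o['scene'][1:]
g=lambda u,v:(240+u/6-.5,170+v/6-.5)
N=np.array([g(686,196),g(684,230),g(656,295),g(653,332),g(298,228),g(30,165),g(485,297)])
L=np.array([(198,34,24),(198,34,4),(199,-32,24),(198,-31,4),(38,-16,2),(-88,-13,2),(124,-33,10)])
def f(q):
    Rm=R.from_euler('zyx',[q[3],q[4],0]).as_matrix()
    return (w2p(K,T,(L-[0,0,25])@Rm.T+[q[0],q[1],q[2]+25])-N).ravel()
r=least_squares(lambda q:np.r_[f(q),(q[2]-13.2),q[4]/.02],[470,20,13,1.5,0]);print(r.x.round(3),f(r.x).round(1).reshape(-1,2).tolist())
J=r.jac;print(np.sqrt(np.diag(np.linalg.inv(J.T@J))).round(3))
h=r.x[3];jm=r.x[:2]+183*np.array([np.cos(h),np.sin(h)]);print('jawmid',jm)
m=np.array([489.4,341]);hm=1.517
q=s['ee_rot'];M=R.from_quat([q[1],q[2],q[3],q[0]]).as_matrix();print('tool heading',np.arctan2(M[1,2],M[0,2]))
d=m-jm;print('fwd/left wrt module axis',d@[np.cos(hm),np.sin(hm)],d@[-np.sin(hm),np.cos(hm)])
E
```

```text
[ 4.69893e+02  1.82910e+01  1.31970e+01  1.51700e+00 -2.00000e-03] [[0.0, 0.0], [-0.6, -0.3], [0.7, 1.3], [-0.1, 0.1], [0.2, 0.4], [-0.1, -0.0], [-0.3, -1.5]]
[2.265 0.994 0.995 0.013 0.019]
jawmid [479.72126556 201.02651327]
tool heading 1.5112473509116509
fwd/left wrt module axis 140.29142005386046 -2.1383045629433193
```

Request:
jog_arm([
  {"offset":[0.001,0,0.006],"yaw":0},
  {"offset":[0.002,0,0.018],"yaw":0},
  {"offset":[0.004,0,0.032],"yaw":0},
  {"offset":[0.004,0,0.046],"yaw":0},
  {"offset":[0.004,0,0.06],"yaw":0},
  {"offset":[0.004,0,0.074],"yaw":0},
  {"offset":[0.004,0,0.088],"yaw":0},
  {"offset":[0.004,0,0.1],"yaw":0},
  {"offset":[0.004,0,0.1],"yaw":0},
])

```text
time_s: 8.75
eef_pos: [478.7, 123.9, 43.0]
ee_rot: [-0.707, 0.707, -0.02, 0.021]
force: [0.5, 0.5, -1.8]
grip_width: 0.484
```

```bash
cat > look.py <<'E'
from rig import ctrl
from h import *
import sys
n=sys.argv[1]
s=ctrl.sense(); print(s['time_s'],s['eef_pos'],s['ee_rot'],s['force'],s['grip_width']*85.4)
i=load(ctrl,'scene')[0];cv2.imwrite(f'pics/{n}.png',cv2.resize(i[170:270,320:460,::-1],None,fx=5.5,fy=5.5,interpolation=cv2.INTER_CUBIC))
i=load(ctrl,'side')[0];cv2.imwrite(f'pics/{n}s.png',cv2.resize(i[120:240,180:340,::-1],None,fx=4,fy=4,interpolation=cv2.INTER_CUBIC))
E
python3 look.py d1
```

```text
8.75 [478.71426221 123.89850415  42.95549538] [-0.70680802  0.7068267  -0.01958147  0.02085701] [ 0.53543698  0.48343394 -1.83361077] 41.300107143529054
```

View pics/d1.png

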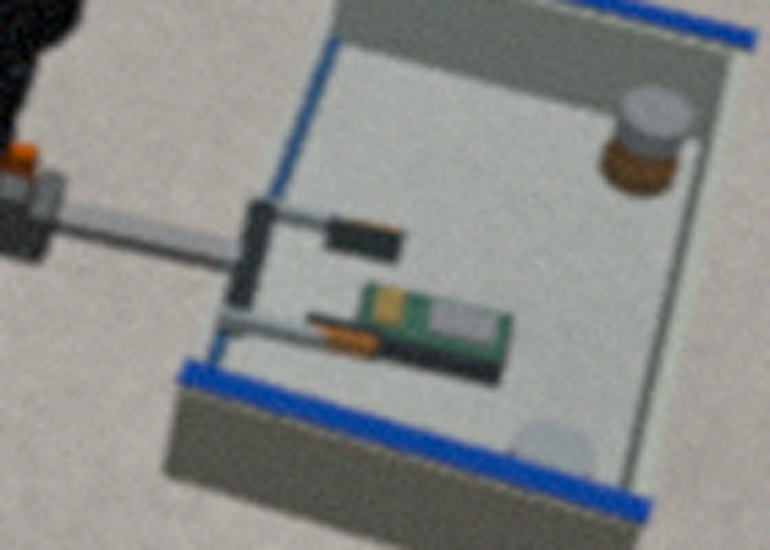

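```bash
python3 - <<'E'
from h import *
import pickle
o,s=pickle.load(open('v3.pkl','rb'));K,T=o['scene'][1:]
g=lambda u,v:(320+u/5.5-.5,170+v/5.5-.5)
P=p2w(K,T,[g(403,235),g(400,262),g(378,332),g(377,357),g(367,283),g(360,322)],[38,18,38,18,18,18])
m=np.array([489.4,341]);hm=1.517
d=P[:,:2]-m;print(np.c_[d@[np.cos(hm),np.sin(hm)],d@[-np.sin(hm),np.cos(hm)]].round(1))
E
```

```text
[[-23.1  29.6]
 [-21.1  31.7]
 [-26.  -34.7]
 [-23.4 -31.3]
 [-34.1  13.5]
 [-33.8 -12.1]]
```

Request:
jog_arm([
  {"offset":[0,0,0.008],"yaw":0},
  {"offset":[0,0,0.018],"yaw":0},
  {"offset":[0.0,0,0.028],"yaw":0},
  {"offset":[0.0,0,0.036],"yaw":0},
  {"offset":[0.0,0,0.038],"yaw":0},
  {"offset":[0,0.003,0.038],"yaw":0},
  {"offset":[0,0.007,0.038],"yaw":0},
  {"offset":[0,0.01,0.038],"yaw":0},
  {"offset":[0,0.012,0.038],"yaw":0},
  {"offset":[0,0.012,0.038],"yaw":0},
  {"offset":[0,0.012,0.038],"yaw":0},
])

```text
time_s: 9.77
eef_pos: [480.9, 159.9, 30.7]
ee_rot: [-0.707, 0.707, -0.02, 0.021]
force: [0.5, -0.3, -1.7]
grip_width: 0.48
```

```bash
python3 look.py d2
```

```text
9.7667 [480.88944295 159.92706589  30.67612989] [-0.70661547  0.7069917  -0.02031988  0.021081  ] [ 0.49639346 -0.28417602 -1.68926499] 40.98782256271416
```

View pics/d2.png

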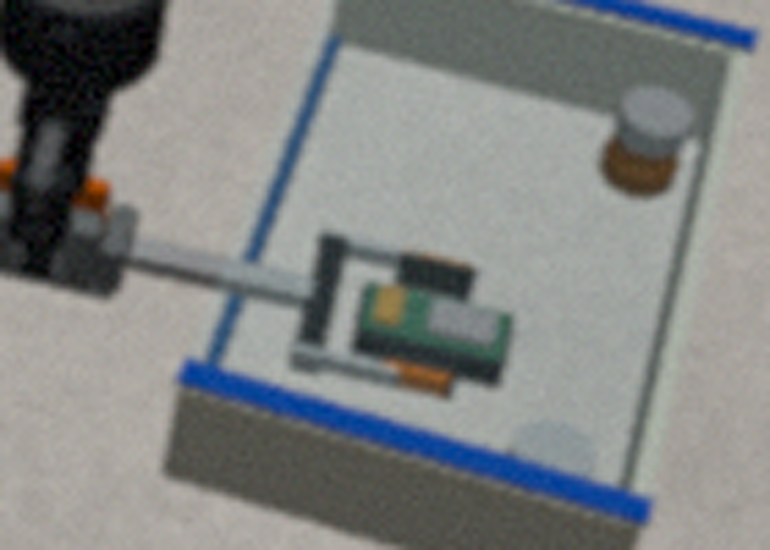

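View pics/d2s.png

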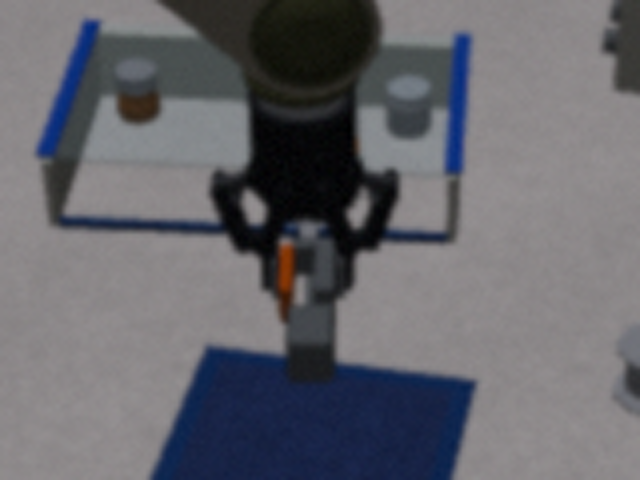

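Request:
jog_arm([
  {"offset":[0,0,0],"yaw":0},
  {"offset":[0,0,0],"yaw":0},
  {"offset":[0,0,0],"yaw":0},
  {"offset":[0,0,0],"yaw":0},
], fingers=0.036)

```text
time_s: 10.2
eef_pos: [481.0, 160.0, 31.0]
ee_rot: [-0.707, 0.707, -0.02, 0.021]
force: [0.3, -0.0, -2.1]
grip_width: 0.424
```

Request:
jog_arm([
  {"offset":[0,0,0],"yaw":0},
  {"offset":[0,0,0],"yaw":0},
  {"offset":[0,0,0],"yaw":0},
  {"offset":[0,0,0],"yaw":0},
], fingers=0.033)

```text
time_s: 10.53
eef_pos: [481.0, 160.0, 31.0]
ee_rot: [-0.707, 0.707, -0.02, 0.021]
force: [0.5, -0.2, -2.6]
grip_width: 0.389
```

```bash
python3 look.py d3
```

```text
10.5333 [481.03851168 160.01265682  30.97965543] [-0.70663198  0.7069785  -0.02002484  0.02125206] [ 0.50513681 -0.21439707 -2.56322649] 33.24617150611233
```

View pics/d3.png

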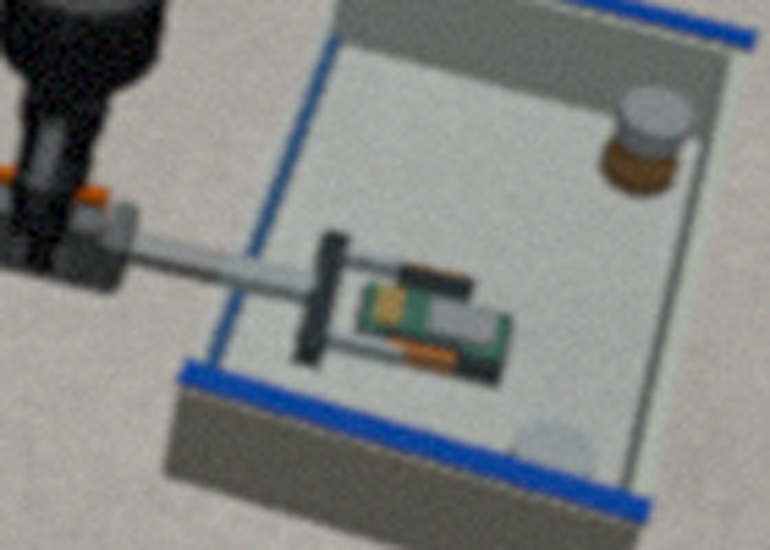

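Request:
jog_arm([
  {"offset":[0,0,0],"yaw":0},
  {"offset":[0,0,0],"yaw":0},
  {"offset":[0,0,0],"yaw":0},
  {"offset":[0,0,0],"yaw":0},
], fingers=0.031, grip_force=23)

```text
time_s: 10.97
eef_pos: [481.0, 160.0, 31.0]
ee_rot: [-0.707, 0.707, -0.02, 0.021]
force: [0.3, 0.7, -2.3]
grip_width: 0.373
```

```bash
python3 look.py d4
```

```text
10.9667 [481.01186416 160.02991246  30.98523374] [-0.70664201  0.70696916 -0.02003148  0.0212229 ] [ 0.29639302  0.70000665 -2.2629203 ] 31.885893515512812
```

View pics/d4.png

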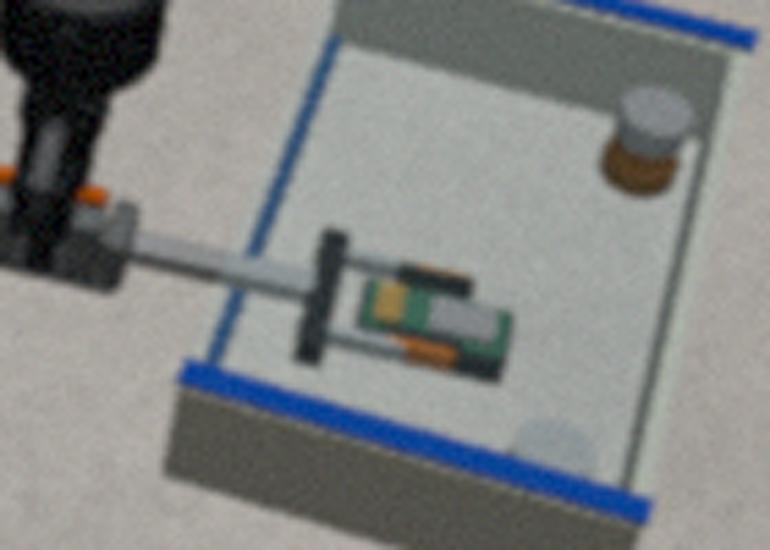

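Request:
jog_arm([
  {"offset":[0,0,0],"yaw":0},
  {"offset":[0,0,0],"yaw":0},
  {"offset":[0,0,0],"yaw":0},
  {"offset":[0,0,0],"yaw":0},
], fingers=0.028, grip_force=23)

```text
time_s: 11.4
eef_pos: [481.0, 160.0, 31.0]
ee_rot: [-0.707, 0.707, -0.02, 0.021]
force: [1.0, 0.3, -2.8]
grip_width: 0.368
```

Request:
jog_arm([
  {"offset":[0,0,0],"yaw":0},
  {"offset":[0,0,0],"yaw":0},
  {"offset":[0,0,0],"yaw":0},
  {"offset":[0,0,0],"yaw":0},
], fingers=0.015, grip_force=23)

```text
time_s: 11.73
eef_pos: [481.0, 160.0, 31.0]
ee_rot: [-0.707, 0.707, -0.02, 0.021]
force: [0.9, 0.1, -2.4]
grip_width: 0.369
```

```bash
python3 look.py d5
```

```text
11.7333 [481.02740893 160.00100225  30.96752207] [-0.70663564  0.70697527 -0.02003711  0.02122613] [ 0.86516639  0.05909986 -2.35636668] 31.553556484792942
```

View pics/d5.png

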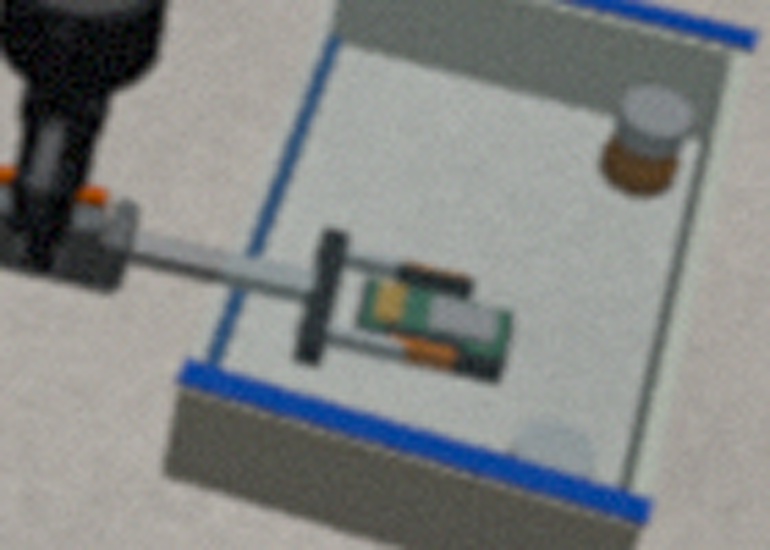

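Request:
jog_arm([
  {"offset":[0,-0.001,0],"yaw":0},
  {"offset":[0,-0.003,0],"yaw":0},
  {"offset":[0,-0.006,0],"yaw":0},
  {"offset":[0,-0.009,0],"yaw":0},
  {"offset":[0,-0.012,0],"yaw":0},
  {"offset":[0,-0.015,0],"yaw":0},
  {"offset":[0,-0.018,0],"yaw":0},
  {"offset":[0,-0.02,0],"yaw":0},
  {"offset":[0,-0.02,0],"yaw":0},
])

```text
time_s: 12.58
eef_pos: [481.2, 160.1, 51.5]
ee_rot: [-0.707, 0.707, -0.02, 0.021]
force: [0.5, 0.1, -3.0]
grip_width: 0.371
```

```bash
python3 look.py d6
```

```text
12.5833 [481.20120613 160.06079516  51.47233756] [-0.70667045  0.7069406  -0.01974101  0.02149781] [ 0.53787578  0.08698716 -3.02972102] 31.721538418720943
```

View pics/d6.png

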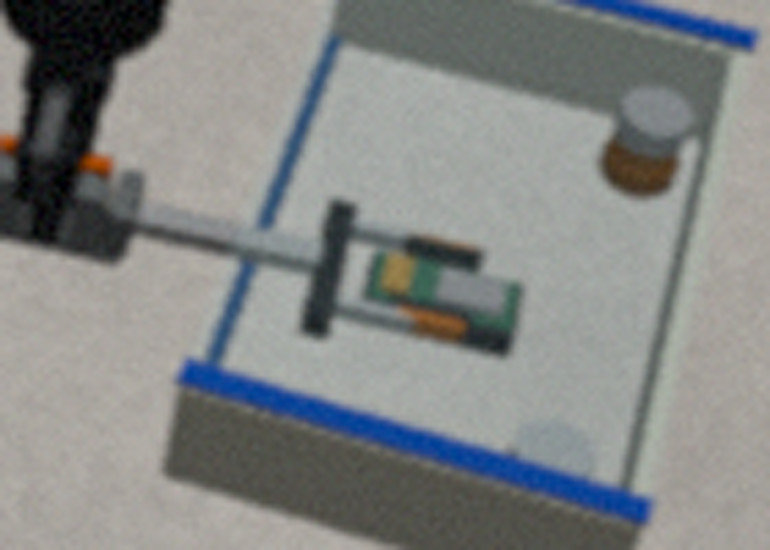

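Request:
jog_arm([
  {"offset":[0,0,-0.003],"yaw":0},
  {"offset":[0,0,-0.01],"yaw":0},
  {"offset":[0,0,-0.021],"yaw":0},
  {"offset":[0,0,-0.034],"yaw":0},
  {"offset":[0,0,-0.048],"yaw":0},
  {"offset":[0,0,-0.062],"yaw":0},
  {"offset":[0,0,-0.077],"yaw":0},
  {"offset":[0,0,-0.092],"yaw":0},
  {"offset":[0,0,-0.107],"yaw":0},
  {"offset":[0,0,-0.12],"yaw":0},
  {"offset":[0,0,-0.128],"yaw":0},
  {"offset":[0,0,-0.13],"yaw":0},
])

```text
time_s: 13.68
eef_pos: [473.3, 28.7, 51.1]
ee_rot: [-0.707, 0.707, -0.021, 0.022]
force: [-1.2, 0.4, -3.4]
grip_width: 0.375
```

```bash
python3 look.py d7
```

```text
13.6833 [473.29696961  28.66101815  51.06918512] [-0.70656223  0.70700848 -0.02068006  0.02193531] [-1.15360548  0.36915487 -3.42555542] 31.988947988487386
```

View pics/d7.png

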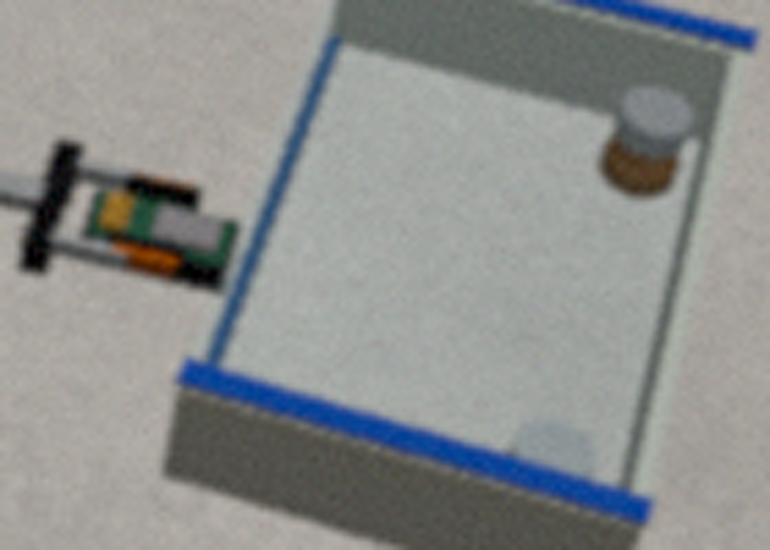

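Request:
jog_arm([
  {"offset":[0,0,-0.004],"yaw":0},
  {"offset":[0,0,-0.013],"yaw":0},
  {"offset":[0.001,0,-0.027],"yaw":0},
  {"offset":[0.002,0,-0.045],"yaw":0},
  {"offset":[0.003,0,-0.065],"yaw":0},
  {"offset":[0.004,0,-0.085],"yaw":0},
  {"offset":[0.005,0,-0.107],"yaw":0},
  {"offset":[0.006,0,-0.13],"yaw":0},
  {"offset":[0.007,0,-0.155],"yaw":0},
  {"offset":[0.008,0,-0.178],"yaw":0},
  {"offset":[0.008,0,-0.195],"yaw":0},
  {"offset":[0.008,0,-0.203],"yaw":0},
])

```text
time_s: 14.78
eef_pos: [469.2, -175.5, 51.2]
ee_rot: [-0.706, 0.707, -0.021, 0.022]
force: [-0.6, 0.3, -3.1]
grip_width: 0.373
```

Request:
jog_arm([
  {"offset":[0,0.003,0],"yaw":0},
  {"offset":[0,0.007,0],"yaw":0},
  {"offset":[0,0.01,0],"yaw":0},
  {"offset":[0,0.012,0],"yaw":0},
  {"offset":[0,0.012,0],"yaw":0},
])

```text
time_s: 15.2
eef_pos: [469.0, -174.5, 38.6]
ee_rot: [-0.707, 0.707, -0.021, 0.021]
force: [-0.7, 0.7, -2.7]
grip_width: 0.372
```

```bash
cat > look2.py <<'E'
from rig import ctrl
from h import *
import sys
n=sys.argv[1]
s=ctrl.sense(); print(s['time_s'],s['eef_pos'],s['ee_rot'],s['force'],s['grip_width']*85.4)
i=load(ctrl,'scene')[0];cv2.imwrite(f'pics/{n}.png',cv2.resize(i[160:250,180:330,::-1],None,fx=5,fy=5,interpolation=cv2.INTER_CUBIC))
i=load(ctrl,'side')[0];cv2.imwrite(f'pics/{n}s.png',cv2.resize(i[180:340,190:360,::-1],None,fx=3.5,fy=3.5,interpolation=cv2.INTER_CUBIC))
E
python3 look2.py e1
```

```text
15.2 [ 468.98213636 -174.49619886   38.5851096 ] [-0.70667788  0.70690727 -0.02064958  0.02149596] [-0.68474657  0.70553284 -2.69691045] 31.74770025257383
```

View pics/e1.png

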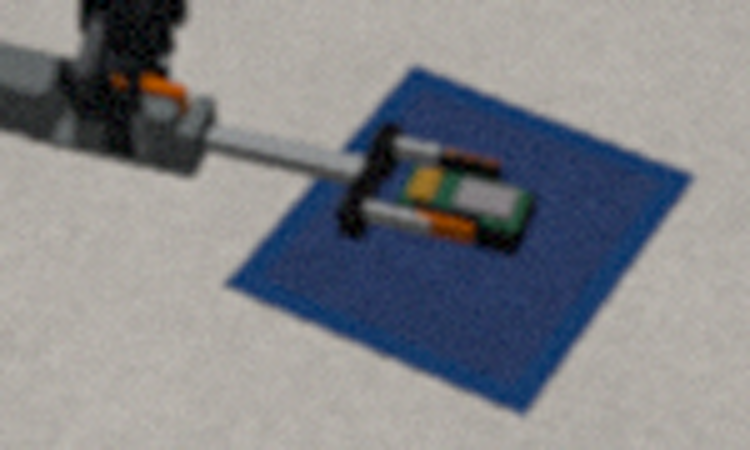

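View pics/e1s.png

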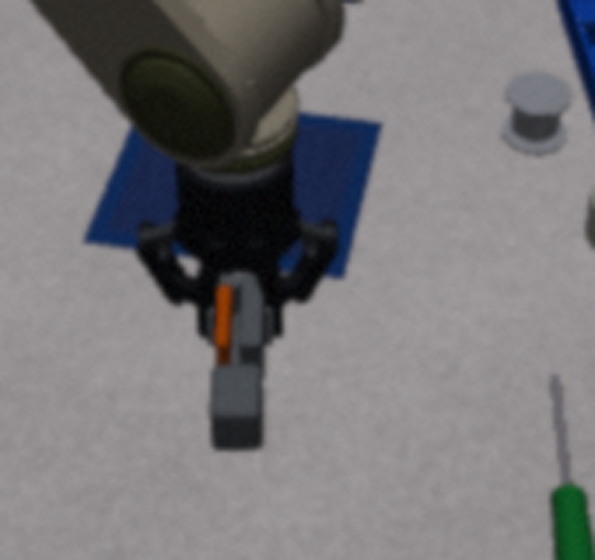

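Request:
jog_arm([
  {"offset":[0,0.002,0],"yaw":0},
  {"offset":[0,0.003,0],"yaw":0},
  {"offset":[0,0.004,0],"yaw":0},
  {"offset":[0,0.005,0],"yaw":0},
  {"offset":[0,0.006,0],"yaw":0},
  {"offset":[0,0.006,0],"yaw":0},
])

```text
time_s: 15.8
eef_pos: [469.2, -174.9, 32.9]
ee_rot: [-0.707, 0.707, -0.021, 0.022]
force: [0.6, -0.5, -2.8]
grip_width: 0.373
```

Request:
jog_arm([
  {"offset":[0,0.0005,0],"yaw":0},
  {"offset":[0,0.001,0],"yaw":0},
  {"offset":[0,0.0015,0],"yaw":0},
  {"offset":[0,0.0015,0],"yaw":0},
  {"offset":[0,0.0015,0],"yaw":0},
])

```text
time_s: 16.22
eef_pos: [469.2, -174.9, 31.4]
ee_rot: [-0.707, 0.707, -0.021, 0.022]
force: [-1.0, -0.6, -2.1]
grip_width: 0.376
```

```bash
python3 look2.py e2
```

```text
16.2167 [ 469.17503385 -174.9062292    31.41694724] [-0.70653964  0.70703807 -0.0205612   0.02182061] [-0.9850057  -0.62520936 -2.11743789] 32.10487591915871
```

View pics/e2.png

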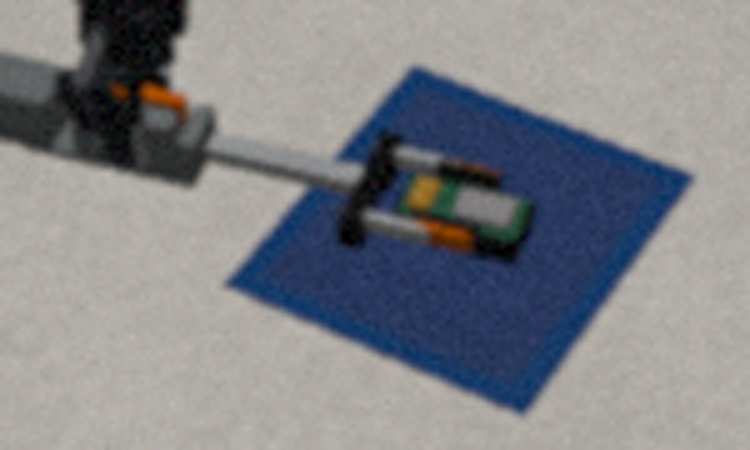

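Request:
jog_arm([
  {"offset":[0,0.0005,0],"yaw":0},
  {"offset":[0,0.001,0],"yaw":0},
  {"offset":[0,0.001,0],"yaw":0},
  {"offset":[0,0.001,0],"yaw":0},
])

```text
time_s: 16.65
eef_pos: [469.3, -174.9, 30.5]
ee_rot: [-0.707, 0.707, -0.021, 0.022]
force: [0.6, -1.1, -1.6]
grip_width: 0.373
```

```bash
python3 - <<'E'
from h import *
import pickle
o,s=pickle.load(open('v3.pkl','rb'));K,T=o['scene'][1:]
g=lambda u,v:(180+u/5-.5,160+v/5-.5)
print(p2w(K,T,[g(470,209),g(415,68),g(692,178),g(523,412),g(227,285)],[18,0,0,0,0]).round(0))
from rig import ctrl
for _ in range(4):
    ctrl.capture('scene'); print(ctrl.sense()['force'],ctrl.sense()['eef_pos'][2])
E
```

```text
[[ 477.   10.   18.]
 [ 357.  -51.    0.]
 [ 406.  118.    0.]
 [ 593.   65.    0.]
 [ 546. -105.    0.]]
[ 0.10723734 -0.0169948  -1.31661498] 30.4934218068652
[-0.05003143 -0.97543559 -1.61303957] 30.509091097210263
[ 0.10692477 -1.44701849 -1.10529089] 30.504718571155593
[ 0.28693302 -0.54933164 -1.54386804] 30.50489478812983
```

Request:
jog_arm([
  {"offset":[0,0,0],"yaw":0},
  {"offset":[0,0,0],"yaw":0},
  {"offset":[0,0,0],"yaw":0},
], fingers=0.034, grip_force=20)

```text
time_s: 17.1
eef_pos: [469.1, -174.9, 30.4]
ee_rot: [-0.707, 0.707, -0.021, 0.022]
force: [0.6, -0.9, -1.8]
grip_width: 0.4
```

Request:
jog_arm([
  {"offset":[0,0,0],"yaw":0},
  {"offset":[0,0,0],"yaw":0},
  {"offset":[0,0,0],"yaw":0},
  {"offset":[0,0,0],"yaw":0},
], fingers=0.041)

```text
time_s: 17.43
eef_pos: [469.2, -174.9, 30.4]
ee_rot: [-0.707, 0.707, -0.021, 0.022]
force: [-0.7, -0.1, -2.0]
grip_width: 0.485
```

```bash
python3 look2.py e3
```

```text
17.4333 [ 469.15552559 -174.88045176   30.41956355] [-0.70654223  0.70703604 -0.02056383  0.02180024] [-0.6621384  -0.14491387 -2.00380107] 41.3973848749917
```

View pics/e3.png

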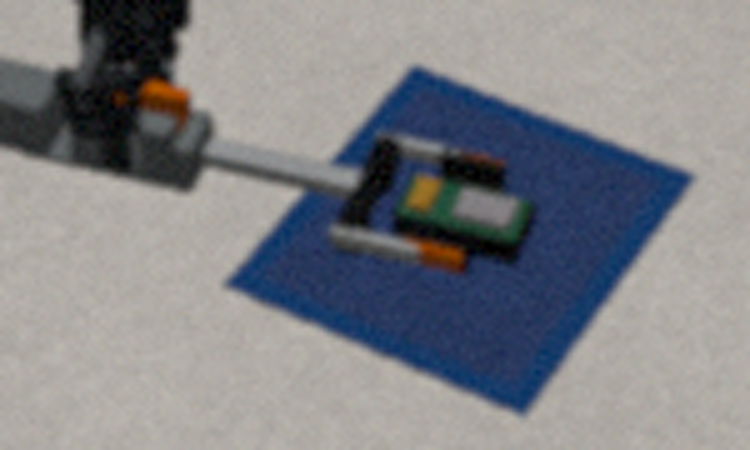

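Request:
jog_arm([
  {"offset":[-0.001,0,0],"yaw":0},
  {"offset":[-0.001,0,-0.004],"yaw":0},
  {"offset":[-0.001,0,-0.012],"yaw":0},
  {"offset":[-0.001,0,-0.022],"yaw":0},
  {"offset":[-0.001,0,-0.034],"yaw":0},
  {"offset":[-0.001,0,-0.047],"yaw":0},
  {"offset":[-0.001,0,-0.06],"yaw":0},
  {"offset":[-0.001,0,-0.073],"yaw":0},
  {"offset":[-0.001,0,-0.084],"yaw":0},
  {"offset":[-0.001,0,-0.093],"yaw":0},
  {"offset":[-0.001,0,-0.095],"yaw":0},
  {"offset":[-0.001,0,-0.095],"yaw":0},
])

```text
time_s: 18.53
eef_pos: [462.3, -270.2, 30.4]
ee_rot: [-0.707, 0.707, -0.021, 0.022]
force: [1.2, -0.1, -2.6]
grip_width: 0.477
```

```bash
python3 look2.py e4
```

```text
18.5333 [ 462.3472202  -270.17139021   30.36886541] [-0.70657692  0.70698488 -0.02086478  0.02204761] [ 1.17833854 -0.09998097 -2.6407523 ] 40.77418531836685
```

View pics/e4.png

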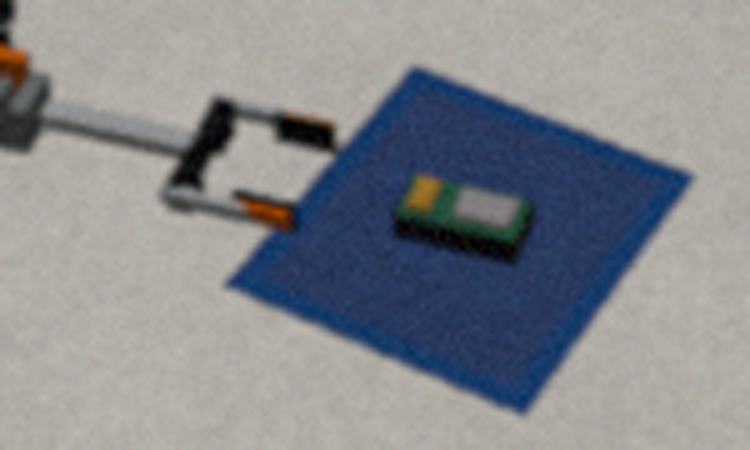

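Module is resting on the mat and unmoved by the withdrawal. Now I lower the reacher's feet to the bench and let go.

Request:
jog_arm([
  {"offset":[0,0.0005,0],"yaw":0},
  {"offset":[0,0.001,0],"yaw":0},
  {"offset":[0,0.0015,0],"yaw":0},
  {"offset":[0,0.002,0],"yaw":0},
  {"offset":[0,0.002,0],"yaw":0},
])

```text
time_s: 19.05
eef_pos: [462.5, -268.9, 28.7]
ee_rot: [-0.707, 0.707, -0.021, 0.021]
force: [-0.7, 3.1, 2.2]
grip_width: 0.475
```

Request:
jog_arm([
  {"offset":[0,0,0],"yaw":0},
  {"offset":[0,0,0],"yaw":0},
  {"offset":[0,0,0],"yaw":0},
  {"offset":[0,0,0],"yaw":0},
], fingers=0.046)

```text
time_s: 19.38
eef_pos: [462.6, -269.0, 28.7]
ee_rot: [-0.707, 0.707, -0.02, 0.022]
force: [0.2, 0.5, -0.5]
grip_width: 0.54
```

Request:
jog_arm([
  {"offset":[0,0,0],"yaw":0},
  {"offset":[0,0,0],"yaw":0},
  {"offset":[0,0,0],"yaw":0},
  {"offset":[0,0,0],"yaw":0},
  {"offset":[0,0,0],"yaw":0},
  {"offset":[0,0,0],"yaw":0},
  {"offset":[0,0,0],"yaw":0},
  {"offset":[0,0,0],"yaw":0},
], fingers=0.085)

```text
time_s: 20.05
eef_pos: [462.6, -269.0, 28.7]
ee_rot: [-0.707, 0.707, -0.02, 0.022]
force: [0.6, 0.3, -0.1]
grip_width: 0.995
```

```bash
python3 look2.py e5;  python3 - <<'E'
from rig import ctrl
from h import *
i,K,T=load(ctrl,'wrist');cv2.imwrite('pics/w5.png',i[:,:,::-1])
E
```

```text
20.05 [ 462.57105298 -269.004349     28.70627304] [-0.70670036  0.7068895  -0.02042616  0.02155471] [ 0.64760248  0.25689697 -0.14846544] 84.93100622802778
```

View pics/w5.png

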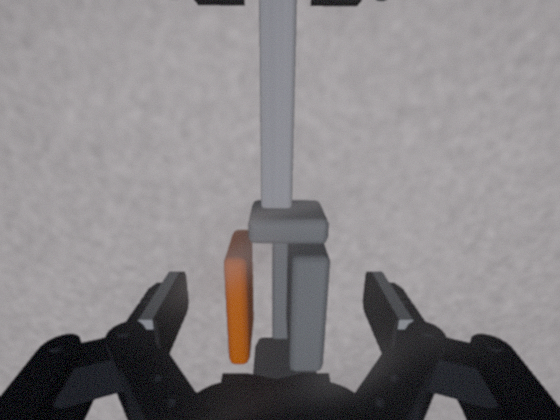

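Released, with the fingers clear on both sides. Raise the arm straight up.

Request:
jog_arm([
  {"offset":[0,-0.008,0],"yaw":0},
  {"offset":[0,-0.02,0],"yaw":0},
  {"offset":[0,-0.04,0],"yaw":0},
  {"offset":[0,-0.06,0],"yaw":0},
  {"offset":[0,-0.08,0],"yaw":0},
  {"offset":[0,-0.1,0],"yaw":0},
  {"offset":[0,-0.12,0],"yaw":0},
  {"offset":[0,-0.14,0],"yaw":0},
  {"offset":[0,-0.15,0],"yaw":0},
  {"offset":[0,-0.15,0],"yaw":0},
  {"offset":[0,-0.15,0],"yaw":0},
])

```text
time_s: 21.12
eef_pos: [462.2, -268.9, 178.5]
ee_rot: [-0.707, 0.707, -0.02, 0.022]
force: [-0.4, 0.5, -1.1]
grip_width: 0.993
```

```bash
python3 - <<'E'
from rig import ctrl
from h import *
i=load(ctrl,'scene')[0];cv2.imwrite('pics/f1.png',cv2.resize(i[130:300,80:460,::-1],None,fx=2.1,fy=2.1,interpolation=cv2.INTER_CUBIC))
i=load(ctrl,'side')[0];cv2.imwrite('pics/f1s.png',cv2.resize(i[110:370,170:400,::-1],None,fx=2.2,fy=2.2,interpolation=cv2.INTER_CUBIC))
E
```

```text
(no output)
```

View pics/f1.png

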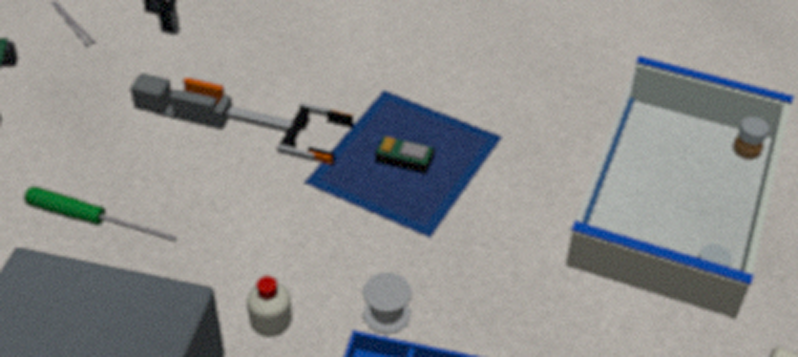

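View pics/f1s.png

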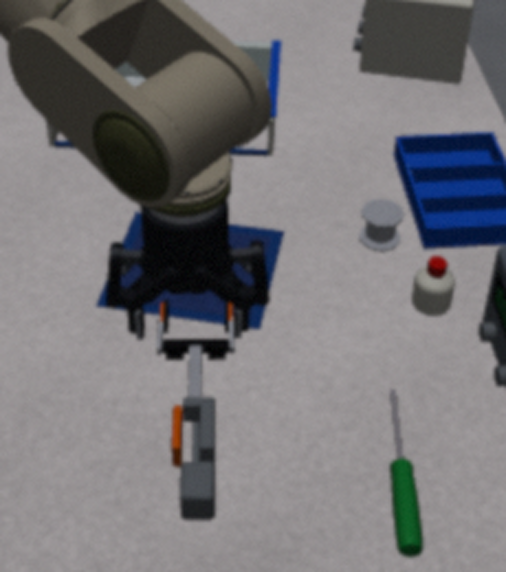

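```bash
python3 -c "
from rig import ctrl
print(ctrl.finish_job())"
```

```text
the job is handed in; nothing more can be done
None
```

I carried the module out of the bay with the reacher and set it on the mat. The job was handed in at about 21 s of the 64 s allowed; no verdict was reported.

**What I did:**
- I took the reacher by its grip and entered the bay above the lip. I then squeezed the trigger at 23 N, and the fingers stalled at about 31.5 mm opening with both jaws on the module.
- I lifted the module 20 mm, drew it out over the lip and lowered it until the wrist force showed the bench carrying it. After letting go I pulled the jaws back about 95 mm, set the reacher on its feet and raised the arm clear.

**Last checks:**
- **Module:** flat and right way up in the pictures, at about (477, 10) mm. The mat's centre measured about (475, 7), so it is a few millimetres off.
- **Reacher:** lying on its feet with the trigger out. Its jaws are open, roughly 90 mm behind the module's centre and not touching it.
- **Other things:** the jar, tin, spool, bottle and screwdriver look unmoved by eye; I did not measure them.

**Disagreements:** the camera fits differed by 3 to 8 mm on the reacher's and module's poses. I lined the jaws up with the module using the scene camera alone. I had no direct reading of jaw contact force or trigger travel, so those rest on the finger opening and wrist force.

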